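# Build up a cam pack in the bench press nest and crank it under the plunger

## Task

Build up a cam pack for the sewing machine in the bench press: first crank the handwheel anticlockwise until the empty nest has come all the way out from under the press to its loading end, and seat the thick hub from the bench flat between its four guide pins. Then lift every spacer ring off the pegs of the drying rail and stack them all on the hub, and last lift the cover disc off its peg and lay it on top, each part flat and centred on the one below. Finally crank the handwheel back until the nest stands centred under the press plunger and let go, leaving the other things on the bench where they are.

Things in the scene. Friction and masses are not known exactly. Their poses are not given: they have to be found in the camera images.
- hub: hub of the cam pack, a thick steel ring with a shallow waist: outside diameter 56 mm, bore 18 mm, height 26 mm, 220 g. Lies flat on the bench. Origin at its centre, z along its bore. Either face may be up
- spacer1: plain steel spacer ring: outside diameter 56 mm, bore 18 mm, thickness 10 mm, 90 g. Hangs by its bore on a peg of the drying rail. Origin at its centre, z along its bore. Either face may be up. One to three of these identical spacers are present (None if absent)
- spacer2: plain steel spacer ring: outside diameter 56 mm, bore 18 mm, thickness 10 mm, 90 g. Hangs by its bore on a peg of the drying rail. Origin at its centre, z along its bore. Either face may be up. One to three of these identical spacers are present (None if absent)
- spacer3: plain steel spacer ring: outside diameter 56 mm, bore 18 mm, thickness 10 mm, 90 g. Hangs by its bore on a peg of the drying rail. Origin at its centre, z along its bore. Either face may be up. One to three of these identical spacers are present (None if absent)
- cover: steel cover disc with bevelled rims and six dark holes round its bore on both faces: outside diameter 56 mm, bore 18 mm, thickness 20 mm, 160 g. Hangs by its bore on a peg of the drying rail. Origin at its centre, z along its bore. Either face may be up
- rack: drying rail, fixed: a wooden bar 340 x 30 mm on short legs with four steel pegs, 11 mm thick and 40 mm long, at y = -135, -45, 45, 135 mm, roots at x = 0, z = 95 mm. Pegs lean 33 degrees from vertical to the robot, along (-0.545, 0, 0.839) of this frame. A collar 26 mm wide, 10 mm high at each root keeps parts off the bar. Origin on the bench, x away from the robot, y along the bar
- nest (a point): centre of the nest's floor on a 90 x 90 mm aluminium carriage, 42 mm above the bench; z up, x and y along its edges. Four round guide pins, 8 mm thick, 64 mm high (last 8 mm tapered), stand on the diagonals, 34 mm from the centre: 60 mm free between pins across the centre, 40 mm gaps for fingers along x and y. The handwheel moves it along -y of this frame
- plunger (a point): centre of the underside of the press plunger, 20 mm in diameter, 150 mm above the bench; the nest must come to stand straight under it. Axes as for the nest. The column (40 x 50 mm, 235 mm high) stands 85 mm off in +x and carries the arm, 36 mm wide, its underside 180 mm above the bench
- carriage (a joint): position of the carriage along its slide in m, 0 at the loading end (a stop), where the nest is 105 mm short of the plunger; it travels up to 0.135 and is driven by the handwheel, 42 mm for each turn
- wheel (a joint): angle of the handwheel in rad, growing clockwise seen from above; one turn moves the carriage 42 mm towards the wheel and the plunger. It stays where it is left
- wheel_hub (a point): point on the upright axis of the handwheel at the height of its rim, 76 mm above the bench; the wheel's rim has a radius of 45 mm, 12 mm thick
- crank (a point): centre of the top end of the handwheel's upright crank grip, a black round grip 18 mm in diameter and 42 mm high that spins freely about its own axis, 45 mm from the wheel's axis; its top is 125 mm above the bench and its foot 83 mm
- oil_bottle: oil bottle, 38 mm wide and 110 mm high, bystander; origin at the centre of its underside
- bobbin: large steel bobbin, 32 mm wide and 18 mm high, bystander; origin at the centre of its underside
- screwdriver: screwdriver lying flat, bystander; origin at its underside
- brush: cleaning brush lying flat, bystander; origin at its underside
- screw_jar: small glass jar with a steel cap, 52 mm wide and 55 mm high, bystander; origin at the centre of its underside
There are look-alikes about, which are no part of the job. Leave any purple or turquoise look-alike of the spacer2 alone.

How it is judged:
By the outcome, as a careful person would: the job done as asked, in the order asked, and still so for the second after the job is handed in, with the robot touching nothing.
Of spacer1, spacer2, spacer3 only 1 to 3 are there at a start; the rules pass over those that are not, and their reading is None.
At some moment in a run one of hub may be knocked a few centimetres aside while the robot is not near it.
Once in a run the grip may slacken for a moment while it holds something.
It also fails if it takes over 210 s, if anything falls off the work surface, if the arm or the gripper's body presses on something with over 40 N, if the wrist force passes 120 N, or if a joint passes its speed limit or range.

## Robot

A 6-joint arm with a two-finger parallel gripper is mounted at the origin on the work surface. World frame = base frame: x ahead of the robot, y to its left, z up, the work surface at z = 0. Lengths are in m, angles in degrees, forces in N, time in s.
With the tool pointing down it reaches from about 0.4 to 0.825 m from the base axis. Payload 7 kg.
Tool frame: the origin (TCP) lies on the centre line of the jaws, within the pads' length; the fingertips stand 22 mm ahead of it and the grasp point (between the pads) lies 3 mm ahead of it (ctrl.finger_overhang is the distance from the TCP to the fingertips, in m); z points along the fingers, y is the line along which they close (so a half turn about z gives the same grasp; the last joint's range is limited). The gripper opens to 88 mm and grips with 3 to 60 N. Pads are 19 mm wide; open, the fingers measure 130 mm over their backs; the gripper's body (78 mm by 193 mm) begins 47 mm behind the grasp point.
Start: joints at [-58.608, 20.546, 0.682, 0, -70.136, -16.507], TCP at [0.173, -0.652, 0.249] pointing down, gripper open.
Joint ranges: [-176.03, 176.03], [-82.01, 121.73], [-58.28, 71.71], [-173.87, 95.51], [-174.79, -0.11], [-173.66, 173.66]. Speed limits (degrees/s): [136.94, 136.94, 172.46, 180, 180, 180].

## Interface

Orientations are given as [roll, pitch, yaw] about the fixed x, y, z axes, in that order (R = Rz(yaw) Ry(pitch) Rx(roll)).
In Python, from plant import ctrl gives the robot as it stands. The module is installed in compiled form; this text tells all that it offers.
- The arm moves only by the shell command python3 -m creep 'ROWS'. ROWS is JSON, a list of rows, each an object with "grip": the closure, from 0 (fully open) to 1 (shut); "delta_pos": the shift along the tool's x, y, z scaled (see below), a list of three; "rotation": the turn, a rotation vector about the tool's x, y, z scaled (see below), a list of three. A call has 1 to 5 rows; each row is the pose to reach, as a shift and turn from the pose commanded when the call began, along the tool's axes at that moment; what a row does not reach only later rows make up. The controller multiplies each number of a shift by 10 cm and each number of a turn by pi/2 rad. A row lasts 1/10 s, in which the tool goes at most 50 mm and 8.59 degrees, less where a joint would pass 70% of its speed; a pose out of reach is approached as far as the arm can. A call with a number of a shift or a turn outside -1 to 1 is refused whole. A call with a gripper value outside its range is refused whole. The fingers move at their own pace and stop on an object; the grip force is fixed at half the most. Time passes only in rows, so rows that repeat a pose let the fingers close. It gives the time, the measured TCP pose, the force, the opening and the grip force at its end, in the units of the state.
- ctrl.get_obs(): the state, without advancing time (a new reading comes with each control period).
- ctrl.snapshot(name): name is "scene" or "top" or "wrist"; returns a dict with "color" (384x512x3 uint8, red, green, blue), "intrinsics" (3x3 intrinsics, pixels), "R" (3x3) and "t" (3): a world point X has camera coordinates R X + t. Camera axes: x right, y down, z forward; pixel columns grow to the right and rows downward; lengths in m; the calibration is good to about 2 mm. A picture is of the moment at which its call begins. There is no depth.
- ctrl.close_job(): hands the job in; it is judged then, once.
The state is a dict: "clock": time; "joint_pos": joint angles; "qvel": joint speeds; "tau": joint torques, N m; "tool_pos": TCP position; "orientation": TCP orientation; "force": force on the tool from outside, world axes, zero at the start; "moment": the same for the moment, N m; "opening": finger opening in m; "gripper_force": force on a finger pad.
Only numpy, scipy, OpenCV 4.12 (cv2) and the standard library are available. Lean on these libraries where they do the work, as an engineer would, in place of code of your own. Each camera call takes 0.05 s, during which the arm holds its last target. There are 200 camera calls.

## Working session

There is one attempt and no reset: what is moved stays moved. The work goes in short steps, Python scripts to look and compute and a shell command to move; the robot and the scene stay as the last step left them, time stands still between calls to the robot, and variables do not carry over. Pictures are saved under pics/ and viewed, at most 14 in all, crops included, and the job is handed in when it is done.

```bash
mkdir -p pics; cat > h.py <<'E'
import numpy as np, cv2
from plant import ctrl
from scipy.spatial.transform import Rotation as Ro
def snap(n,f=None):
    s=ctrl.snapshot(n); s={k:np.array(v) for k,v in s.items()}
    if f: cv2.imwrite('pics/'+f,s['color'][:,:,::-1]); np.savez('pics/'+f[:-4],**s)
    return s
def load(f): return dict(np.load('pics/'+f))
def ray(s,u,v):
    d=np.linalg.inv(s['intrinsics'])@[u,v,1.]; return -s['R'].T@s['t'], s['R'].T@d
def onz(s,u,v,z):
    o,d=ray(s,u,v); return o+d*(z-o[2])/d[2]
def onx(s,u,v,x,i=0):
    o,d=ray(s,u,v); return o+d*(x-o[i])/d[i]
def tri(s1,p1,s2,p2):
    o1,d1=ray(s1,*p1);o2,d2=ray(s2,*p2)
    k=np.linalg.lstsq(np.c_[d1,-d2],o2-o1,rcond=None)[0]
    a,b=o1+k[0]*d1,o2+k[1]*d2; return (a+b)/2,np.linalg.norm(a-b)
def proj(s,X):
    c=s['R']@np.array(X,float)+s['t']; p=s['intrinsics']@c; return p[:2]/p[2]
def toolR():
    return Ro.from_euler('xyz',ctrl.get_obs()['orientation'],degrees=True).as_matrix()
def dp(target):
    "tool-axes shift in move units to bring TCP to target"
    o=ctrl.get_obs(); return np.round(toolR().T@(np.array(target)-o['tool_pos'])*10,3)
E
python3 - <<'E'
from h import *
np.set_printoptions(precision=3,suppress=True)
a=snap('scene','scene0.png');b=snap('top','top0.png')
for s in(a,b): print(s['intrinsics'],-s['R'].T@s['t'],s['R'])
o=ctrl.get_obs();print(o)
print(toolR(), ctrl.finger_overhang)
E
```

```text
[[410.451   0.    260.326]
 [  0.    410.451 193.518]
 [  0.      0.      1.   ]] [ 1.169 -0.188  1.057] [[ 0.276  0.961 -0.004]
 [ 0.787 -0.229 -0.573]
 [-0.552  0.155 -0.82 ]]
[[450.176   0.    256.795]
 [  0.    450.176 191.227]
 [  0.      0.      1.   ]] [0.373 0.025 1.261] [[ 0.029 -0.999  0.023]
 [-0.986 -0.032 -0.164]
 [ 0.164 -0.018 -0.986]]
{'clock': 0.1, 'joint_pos': array([-58.608,  20.589,   0.639,  -0.016, -70.136, -16.506]), 'qvel': array([ 0.   , -0.129,  0.086,  0.006, -0.064, -0.039]), 'tau': array([  0.   , -58.416,  29.375,   7.016,   0.01 ,  -0.   ]), 'tool_pos': array([ 0.173, -0.652,  0.248]), 'orientation': array([ 179.913,   -0.01 , -165.12 ]), 'force': array([ 0.622, -0.372, -0.124]), 'moment': array([ 0.012, -0.017,  0.032]), 'gripper_force': 0.0, 'opening': 0.08755848612081996}
[[-0.966 -0.257 -0.001]
 [-0.257  0.966  0.001]
 [ 0.     0.002 -1.   ]] 0.022
```

View pics/scene0.png

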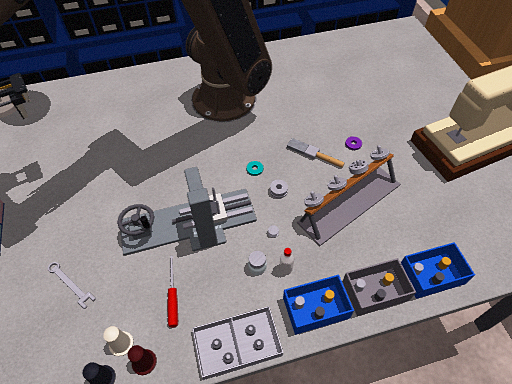

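View pics/top0.png

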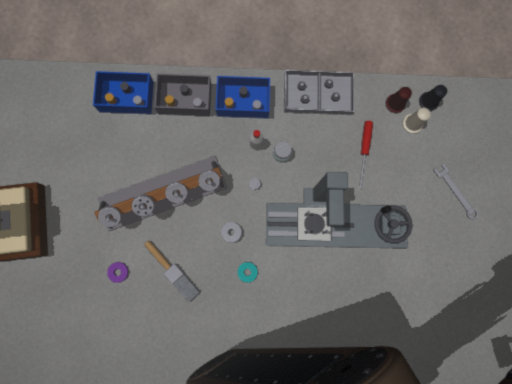

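The scene shows the press with the nest under the plunger at top-view (314,223), and the wheel at (393,224). The rail carries spacers at (109,217), (176,192) and (209,181), with the cover, which has dark holes, at (143,206). The possible hubs are the grey ring at (231,232), the bobbin at (255,184), and the turquoise (248,272) and purple (118,272) look-alikes. I choose the grey ring at (231,232) and check it in a crop.

```bash
python3 - <<'E'
from h import *
b=load('top0.npz') if 0 else load('top0.npz'); a=load('scene0.npz')
c=b['color'][160:260,90:420][:,:,::-1]
L=cv2.resize(c[:,0:180],None,fx=4.4,fy=4.4,interpolation=cv2.INTER_CUBIC)[:440]
cv2.imwrite('pics/cropL.png',cv2.resize(c[0:90,0:180],(800,400),interpolation=cv2.INTER_CUBIC)) # 4.444
d=b['color'][165:255,255:415][:,:,::-1]
cv2.imwrite('pics/cropR.png',cv2.resize(d,(800,450),interpolation=cv2.INTER_CUBIC)) #5x
np.set_printoptions(precision=3,suppress=True)
for n,p,z in (('hub',(231,232),.026),('wheel',(393,224),.076),('nestpins',(314,223),.106),('bob',(255,184),.018),('jar',(283,150),.055)): print(n,onz(b,*p,z))
for p in ((109,217),(143,206),(176,192),(209,181)): print(onz(b,*p,.118))
E
```

```text
hub [0.464 0.07  0.026]
wheel [ 0.494 -0.36   0.076]
nestpins [ 0.487 -0.146  0.106]
bob [0.601 0.008 0.018]
jar [ 0.692 -0.066  0.055]
[0.485 0.376 0.118]
[0.516 0.293 0.118]
[0.555 0.211 0.118]
[0.586 0.128 0.118]
```

View pics/cropL.png

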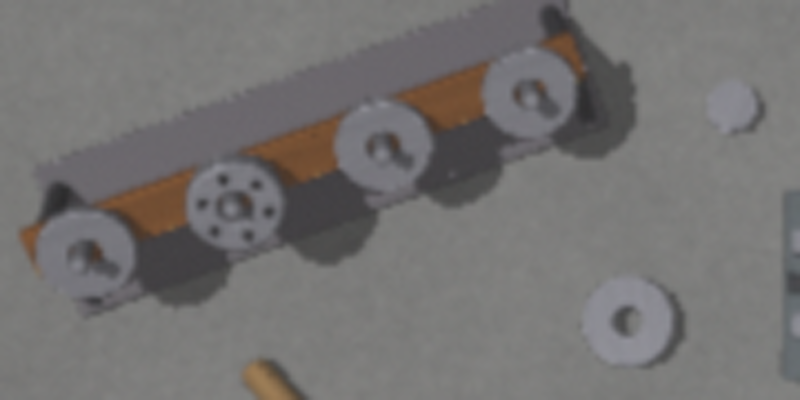

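View pics/cropR.png

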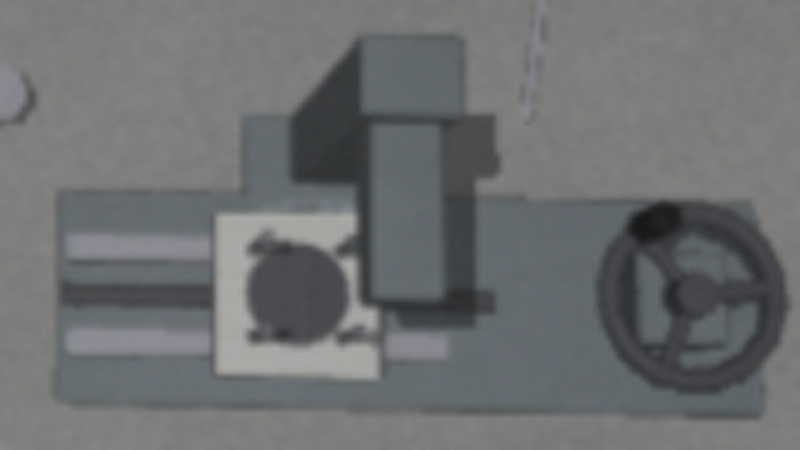

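The hub crop shows a 56 mm grey ring with a bore at px (231,232), so the choice holds. The cover's six holes are visible at (143,206), and the other three pegs carry plain rings. The nest sits partly out of the press at (314.6,223.6), and the black crank grip is at (386,209).

```bash
python3 - <<'E'
from h import *
np.set_printoptions(precision=4,suppress=True)
b=load('top0.npz'); a=load('scene0.npz')
hsv=cv2.cvtColor(b['color'],cv2.COLOR_RGB2HSV)
g=b['color'].max(2)
print('black blob')
for nm,s,(x0,y0,x1,y1) in (('top',b,(378,203,398,216)),('scene',a,(115,200,160,245))):
    m=np.zeros(g.shape,np.uint8); m[y0:y1,x0:x1]=(s['color'][y0:y1,x0:x1].max(2)<42)
    n,l,st,c=cv2.connectedComponentsWithStats(m); 
    for i in range(1,n):
        if st[i,4]>15: print(nm,st[i],c[i])
print('crank',onz(b,386,209.4,.104),'hub',onz(b,393.3,224,.077))
# plate corners z=.042
m=((g>165)&(np.arange(384)[:,None]>200)&(np.arange(384)[:,None]<245)); m[:,:296]=0; m[:,335:]=0
m=m.astype(np.uint8); cs=cv2.findContours(m,0,2)[0]; c=max(cs,key=cv2.contourArea); r=cv2.minAreaRect(c); print(r)
for p in cv2.boxPoints(r): print(p,onz(b,*p,.042))
# base edges
for p in ((57,190),(57,403),(760,415)): print('base',onz(b,255+p[0]/5,165+p[1]/5,.02))
# press arm top px
for p in ((372,122),(443,122),(443,300),(370,300)): print('arm',onz(b,255+p[0]/5,165+p[1]/5,.21))
print('disc',onz(b,255+298/5,165+292/5,.042))
E
```

```text
black blob
top [381 206  10   7  51] [385.6471 209.098 ]
scene [131 216  19  19 139] [142.4532 223.5468]
crank [ 0.5289 -0.3338  0.104 ] hub [ 0.4941 -0.3609  0.077 ]
((313.5, 223.0), (30.0, 29.0), 90.0)
[299. 208.] [ 0.5335 -0.1137  0.042 ]
[328. 208.] [ 0.5361 -0.1933  0.042 ]
[328. 238.] [ 0.4542 -0.1935  0.042 ]
[299. 238.] [ 0.4518 -0.1148  0.042 ]
base [ 0.5476 -0.0251  0.02  ]
base [ 0.4298 -0.0281  0.02  ]
base [ 0.4347 -0.4162  0.02  ]
arm [ 0.5583 -0.1663  0.21  ]
arm [ 0.5594 -0.2002  0.21  ]
arm [ 0.4745 -0.2     0.21  ]
arm [ 0.4735 -0.1656  0.21  ]
disc [ 0.4927 -0.1568  0.042 ]
```

```bash

python3 -m creep '[{"grip":0,"delta_pos":[0,0,0],"rotation":[0,0,-0.417]},{"grip":0,"delta_pos":[0,0,0],"rotation":[0,0,-0.417]},{"grip":0,"delta_pos":[0,0,0],"rotation":[0,0,-0.417]},{"grip":0,"delta_pos":[0,0,0],"rotation":[0,0,-0.417]},{"grip":0,"delta_pos":[0,0,0],"rotation":[0,0,-0.417]}]'
python3 -m creep '[{"grip":0,"delta_pos":[0,0,0],"rotation":[0,0,-0.417]},{"grip":0,"delta_pos":[0,0,0],"rotation":[0,0,-0.417]},{"grip":0,"delta_pos":[0,0,0],"rotation":[0,0,-0.417]},{"grip":0,"delta_pos":[0,0,0],"rotation":[0,0,-0.417]},{"grip":0,"delta_pos":[0,0,0],"rotation":[0,0,-0.417]}]'
for i in 1 2 3 4; do python3 -m creep '[{"grip":0,"delta_pos":[-0.79,-0.88,0],"rotation":[0,0,0]},{"grip":0,"delta_pos":[-0.79,-0.88,0],"rotation":[0,0,0]},{"grip":0,"delta_pos":[-0.79,-0.88,0],"rotation":[0,0,0]},{"grip":0,"delta_pos":[-0.79,-0.88,0],"rotation":[0,0,0]}]'; done
python3 - <<'E'
from h import *
np.set_printoptions(precision=3,suppress=True)
s=snap('wrist','w1.png'); o=ctrl.get_obs(); print(o['tool_pos'],o['orientation'],o['joint_pos'],o['clock'])
print(-s['R'].T@s['t'],s['R'],s['intrinsics'])
print(proj(s,[.529,-.334,.125]),proj(s,[.494,-.361,.076]))
E
```

```text
clock: 0.6
tool_pos: [0.1733, -0.6521, 0.248]
orientation: [180.0, 0.0, -127.3]
force: [0.1, 0.9, 0.2]
opening: 0.0875
gripper_force: 0.0
clock: 1.1
tool_pos: [0.1733, -0.6521, 0.248]
orientation: [180.0, 0.1, -89.7]
force: [0.3, 0.4, 0.3]
opening: 0.0874
gripper_force: 0.0
clock: 1.5
tool_pos: [0.2633, -0.5717, 0.2485]
orientation: [-180.0, 0.0, -89.9]
force: [-0.5, -0.0, -0.1]
opening: 0.0875
gripper_force: 0.0
clock: 1.9
tool_pos: [0.3509, -0.4934, 0.2484]
orientation: [180.0, 0.0, -89.9]
force: [0.4, -0.9, 0.8]
opening: 0.0877
gripper_force: 0.0
clock: 2.3
tool_pos: [0.4386, -0.415, 0.2482]
orientation: [180.0, 0.0, -89.9]
force: [0.0, -0.4, -0.4]
opening: 0.0875
gripper_force: 0.0
clock: 2.7
tool_pos: [0.5265, -0.3365, 0.248]
orientation: [180.0, 0.0, -90.0]
force: [-0.2, -0.1, -0.5]
opening: 0.0879
gripper_force: 0.0
[ 0.525 -0.337  0.248] [179.936   0.007 -90.017] [-14.793  15.873  -6.091   0.01  -68.099  14.772] 2.75
[ 0.526 -0.417  0.384] [[-1.    -0.001  0.002]
 [-0.001  0.955  0.297]
 [-0.002  0.297 -0.955]] [[334.19    0.    257.608]
 [  0.    334.19  190.025]
 [  0.      0.      1.   ]]
[253.372 193.197] [291.499 149.428]
```

View pics/w1.png

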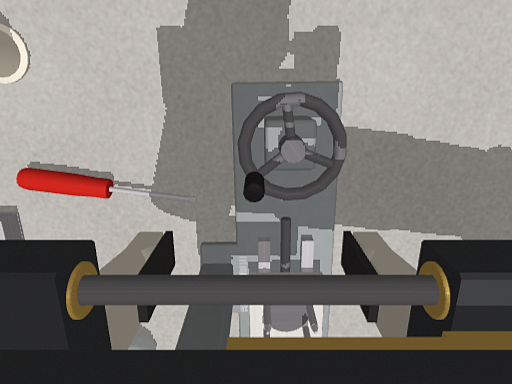

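The wrist view shows the crank grip's top at about (254,191) and the wheel axis at (292,150). Both are within 2 px of the predicted points, so I go down on the grip.

```bash

python3 -m creep '[{"grip":0,"delta_pos":[-0.015,-0.03,0.68],"rotation":[0,0,0]},{"grip":0,"delta_pos":[-0.015,-0.03,0.68],"rotation":[0,0,0]},{"grip":0,"delta_pos":[-0.015,-0.03,0.68],"rotation":[0,0,0]}]'
python3 -m creep '[{"grip":0,"delta_pos":[0,0,0.68],"rotation":[0,0,0]},{"grip":0,"delta_pos":[0,0,0.68],"rotation":[0,0,0]},{"grip":0,"delta_pos":[0,0,0.68],"rotation":[0,0,0]}]'
for i in 1 2 3; do python3 -m creep '[{"grip":1,"delta_pos":[0,0,0],"rotation":[0,0,0]},{"grip":1,"delta_pos":[0,0,0],"rotation":[0,0,0]},{"grip":1,"delta_pos":[0,0,0],"rotation":[0,0,0]}]'; done
```

```text
clock: 3.05
tool_pos: [0.5255, -0.336, 0.1773]
orientation: [179.7, 0.1, -90.2]
force: [-0.1, 0.1, 0.8]
opening: 0.0878
gripper_force: 0.0
clock: 3.35
tool_pos: [0.5267, -0.336, 0.1111]
orientation: [179.8, 0.1, -90.1]
force: [-0.6, -1.0, -0.0]
opening: 0.0874
gripper_force: 0.0
clock: 3.65
tool_pos: [0.5296, -0.3358, 0.1146]
orientation: [-179.8, -0.1, -90.1]
force: [0.4, 0.5, 0.0]
opening: 0.0694
gripper_force: 0.0
clock: 3.95
tool_pos: [0.5288, -0.3351, 0.1129]
orientation: [-180.0, -0.0, -90.0]
force: [0.5, 0.4, -0.7]
opening: 0.045
gripper_force: 0.0
clock: 4.25
tool_pos: [0.5287, -0.3351, 0.1125]
orientation: [180.0, 0.0, -90.1]
force: [0.3, -0.3, -0.5]
opening: 0.0214
gripper_force: 0.0
```

```bash

python3 -m creep '[{"grip":1,"delta_pos":[0,0,0],"rotation":[0,0,0]},{"grip":1,"delta_pos":[0,0,0],"rotation":[0,0,0]},{"grip":1,"delta_pos":[0,0,0],"rotation":[0,0,0]}]'
python3 - <<'E'
import numpy as np
for p0 in (37,127,217,307):
    r=[]
    for k in range(1,6):
        a,b=np.radians(p0),np.radians(p0+18*k)
        r.append([round(float(-.45*(np.sin(b)-np.sin(a))),3),round(float(-.45*(np.cos(b)-np.cos(a))),3),0])
    print(p0,r)
E
```

```text
clock: 4.55
tool_pos: [0.5291, -0.3351, 0.1126]
orientation: [-180.0, -0.0, -90.0]
force: [2.4, 0.4, -1.4]
opening: 0.0172
gripper_force: 30.0
37 [[-0.098, 0.101, 0], [-0.16, 0.228, 0], [-0.179, 0.367, 0], [-0.155, 0.506, 0], [-0.089, 0.63, 0]]
127 [[0.101, 0.098, 0], [0.228, 0.16, 0], [0.367, 0.179, 0], [0.506, 0.155, 0], [0.63, 0.089, 0]]
217 [[0.098, -0.101, 0], [0.16, -0.228, 0], [0.179, -0.367, 0], [0.155, -0.506, 0], [0.089, -0.63, 0]]
307 [[-0.101, -0.098, 0], [-0.228, -0.16, 0], [-0.367, -0.179, 0], [-0.506, -0.155, 0], [-0.63, -0.089, 0]]
```

```bash

python3 -m creep '[{"grip":1,"delta_pos":[-0.098,0.101,0],"rotation":[0,0,0]},{"grip":1,"delta_pos":[-0.16,0.228,0],"rotation":[0,0,0]},{"grip":1,"delta_pos":[-0.179,0.367,0],"rotation":[0,0,0]},{"grip":1,"delta_pos":[-0.155,0.506,0],"rotation":[0,0,0]},{"grip":1,"delta_pos":[-0.089,0.63,0],"rotation":[0,0,0]}]'
python3 -c "
from h import *
o=ctrl.get_obs();print(o['tool_pos'],o['force'])"
```

```text
clock: 5.05
tool_pos: [0.467, -0.3277, 0.1127]
orientation: [-179.8, -0.1, -90.0]
force: [12.4, -12.7, -16.0]
opening: 0.017
gripper_force: 30.0
[ 0.46704281 -0.32766655  0.112699  ] [ 12.35203549 -12.70393957 -16.04741969]
```

```bash

python3 -m creep '[{"grip":1,"delta_pos":[0.101,0.098,0],"rotation":[0,0,0]},{"grip":1,"delta_pos":[0.228,0.16,0],"rotation":[0,0,0]},{"grip":1,"delta_pos":[0.367,0.179,0],"rotation":[0,0,0]},{"grip":1,"delta_pos":[0.506,0.155,0],"rotation":[0,0,0]},{"grip":1,"delta_pos":[0.63,0.089,0],"rotation":[0,0,0]}]'
python3 -m creep '[{"grip":1,"delta_pos":[0.098,-0.101,0],"rotation":[0,0,0]},{"grip":1,"delta_pos":[0.16,-0.228,0],"rotation":[0,0,0]},{"grip":1,"delta_pos":[0.179,-0.367,0],"rotation":[0,0,0]},{"grip":1,"delta_pos":[0.155,-0.506,0],"rotation":[0,0,0]},{"grip":1,"delta_pos":[0.089,-0.63,0],"rotation":[0,0,0]}]'
python3 -m creep '[{"grip":1,"delta_pos":[-0.101,-0.098,0],"rotation":[0,0,0]},{"grip":1,"delta_pos":[-0.228,-0.16,0],"rotation":[0,0,0]},{"grip":1,"delta_pos":[-0.367,-0.179,0],"rotation":[0,0,0]},{"grip":1,"delta_pos":[-0.506,-0.155,0],"rotation":[0,0,0]},{"grip":1,"delta_pos":[-0.63,-0.089,0],"rotation":[0,0,0]}]'
python3 - <<'E'
from h import *
np.set_printoptions(precision=4,suppress=True)
s=snap('top','top1.png')
g=s['color'].max(2).copy(); g[:200]=0; g[245:]=0; g[:,:255]=0; g[:,345:]=0
c=max(cv2.findContours((g>165).astype(np.uint8),0,2)[0],key=cv2.contourArea); r=cv2.minAreaRect(c); print(r, onz(s,*r[0],.042))
E
```

```text
clock: 5.55
tool_pos: [0.4571, -0.3891, 0.1125]
orientation: [-180.0, 0.0, -90.1]
force: [5.6, 7.5, -0.6]
opening: 0.0174
gripper_force: 30.0
clock: 6.05
tool_pos: [0.5204, -0.4004, 0.1126]
orientation: [-180.0, -0.1, -90.1]
force: [0.9, -6.2, -2.5]
opening: 0.0175
gripper_force: 30.0
clock: 6.55
tool_pos: [0.5343, -0.3341, 0.113]
orientation: [-179.4, -0.1, -90.0]
force: [20.8, 6.1, -8.5]
opening: 0.0172
gripper_force: 30.0
((292.5, 223.0), (32.0, 19.0), 90.0) [ 0.4919 -0.0965  0.042 ]
```

```bash

python3 -m creep '[{"grip":1,"delta_pos":[-0.098,0.101,0],"rotation":[0,0,0]},{"grip":1,"delta_pos":[-0.16,0.228,0],"rotation":[0,0,0]},{"grip":1,"delta_pos":[-0.179,0.367,0],"rotation":[0,0,0]},{"grip":1,"delta_pos":[-0.155,0.506,0],"rotation":[0,0,0]},{"grip":1,"delta_pos":[-0.089,0.63,0],"rotation":[0,0,0]}]'
python3 -m creep '[{"grip":1,"delta_pos":[0.101,0.098,0],"rotation":[0,0,0]},{"grip":1,"delta_pos":[0.228,0.16,0],"rotation":[0,0,0]},{"grip":1,"delta_pos":[0.367,0.179,0],"rotation":[0,0,0]},{"grip":1,"delta_pos":[0.506,0.155,0],"rotation":[0,0,0]},{"grip":1,"delta_pos":[0.63,0.089,0],"rotation":[0,0,0]}]'
python3 - <<'E'
from h import *
np.set_printoptions(precision=4,suppress=True)
s=snap('top','top2.png')
cv2.imwrite('pics/c2.png',cv2.resize(s['color'][165:255,255:415][:,:,::-1],(800,450),interpolation=cv2.INTER_CUBIC))
E
```

```text
clock: 7.1
tool_pos: [0.4637, -0.3226, 0.1127]
orientation: [179.8, 0.2, -90.0]
force: [0.5, 3.0, 1.4]
opening: 0.0172
gripper_force: 30.0
clock: 7.6
tool_pos: [0.4621, -0.3881, 0.1128]
orientation: [-179.4, 0.1, -90.1]
force: [25.1, 28.9, -1.7]
opening: 0.0173
gripper_force: 30.0
```

View pics/c2.png

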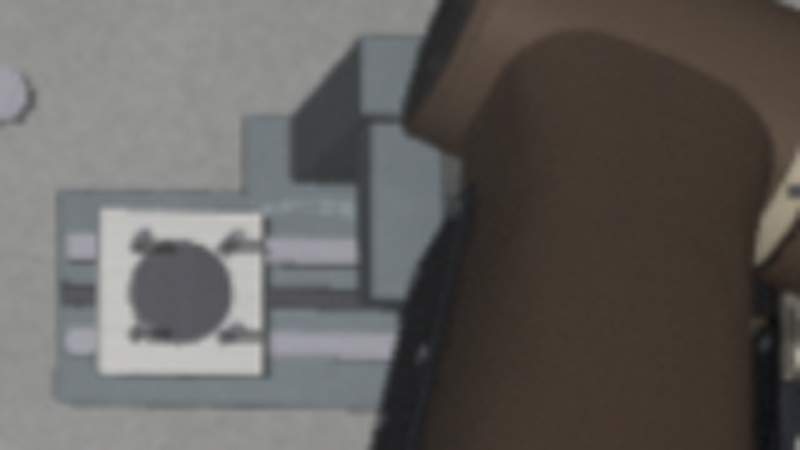

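The nest plate has come out to crop x 98–265 (63 mm, which matches 1.5 turns). I estimate about 16 mm still to go before the stop.

```bash

python3 -m creep '[{"grip":1,"delta_pos":[0.098,-0.101,0],"rotation":[0,0,0]},{"grip":1,"delta_pos":[0.16,-0.228,0],"rotation":[0,0,0]},{"grip":1,"delta_pos":[0.179,-0.367,0],"rotation":[0,0,0]},{"grip":1,"delta_pos":[0.155,-0.506,0],"rotation":[0,0,0]},{"grip":1,"delta_pos":[0.089,-0.63,0],"rotation":[0,0,0]}]'
python3 -m creep '[{"grip":1,"delta_pos":[-0.101,-0.098,0],"rotation":[0,0,0]},{"grip":1,"delta_pos":[-0.101,-0.098,0],"rotation":[0,0,0]}]'
python3 -m creep '[{"grip":1,"delta_pos":[-0.127,-0.062,0],"rotation":[0,0,0]},{"grip":1,"delta_pos":[-0.127,-0.062,0],"rotation":[0,0,0]}]'
python3 - <<'E'
from h import *
np.set_printoptions(precision=4,suppress=True)
s=snap('top','top3.png')
g=s['color'].max(2).copy()
print((g[209]>165).nonzero()[0]); print((g[238]>165).nonzero()[0])
E
```

```text
clock: 8.15
tool_pos: [0.5175, -0.3957, 0.1125]
orientation: [179.7, 0.2, -90.1]
force: [-10.0, 12.0, 13.9]
opening: 0.0175
gripper_force: 30.0
clock: 8.35
tool_pos: [0.5284, -0.3865, 0.1125]
orientation: [179.8, 0.1, -90.0]
force: [-5.5, 6.4, 8.1]
opening: 0.0172
gripper_force: 30.0
clock: 8.55
tool_pos: [0.5357, -0.3749, 0.1127]
orientation: [180.0, 0.0, -90.0]
force: [-0.8, 2.3, 2.1]
opening: 0.0172
gripper_force: 30.0
[270 271 272 273 274 275 276 277 278 279 280 281 282 283 284 285 286 287
 288 289 290 291 292 293 294 295 296 297 298 299 300 301]
[  4   5   6   7   8   9  10  11  12  13  14  15  16  17  18  19  20  21
  22  23  24  25 224 225 226 227 228 229 230 231 232 233 234 235 236 237
 238 270 271 272 273 274 275 276 277 278 279 280 281 282 283 284 285 286
 287 288 289 290 291 292 293 294 295 296 297 298 299 300 301]
```

```bash

python3 -m creep '[{"grip":1,"delta_pos":[-0.139,-0.02,0],"rotation":[0,0,0]},{"grip":1,"delta_pos":[-0.139,-0.02,0],"rotation":[0,0,0]},{"grip":1,"delta_pos":[-0.139,-0.02,0],"rotation":[0,0,0]}]'
python3 -m creep '[{"grip":1,"delta_pos":[-0.139,0.024,0],"rotation":[0,0,0]},{"grip":1,"delta_pos":[-0.139,0.024,0],"rotation":[0,0,0]},{"grip":1,"delta_pos":[-0.139,0.024,0],"rotation":[0,0,0]}]'
```

```text
clock: 8.9
tool_pos: [0.5391, -0.3617, 0.1127]
orientation: [-179.9, -0.0, -90.0]
force: [5.6, 0.7, -2.2]
opening: 0.0174
gripper_force: 30.0
clock: 9.2
tool_pos: [0.5349, -0.3478, 0.1123]
orientation: [179.9, 0.0, -90.1]
force: [-0.1, 0.4, 0.2]
opening: 0.0022
gripper_force: 0.0
```

```bash

python3 -m creep '[{"grip":1,"delta_pos":[0,0,-0.5],"rotation":[0,0,0]},{"grip":1,"delta_pos":[0,0,-0.5],"rotation":[0,0,0]},{"grip":0,"delta_pos":[0,0,-1],"rotation":[0,0,0]},{"grip":0,"delta_pos":[0,0,-1],"rotation":[0,0,0]},{"grip":0,"delta_pos":[0,0,-1],"rotation":[0,0,0]}]'
python3 - <<'E'
from h import *
s=snap('wrist','w2.png');snap('scene','s2.png');snap('top','top4.png')
E
```

```text
clock: 9.7
tool_pos: [0.5355, -0.3482, 0.2142]
orientation: [-179.9, -0.1, -90.1]
force: [-0.1, 0.4, -0.9]
opening: 0.0192
gripper_force: 0.0
```

View pics/w2.png

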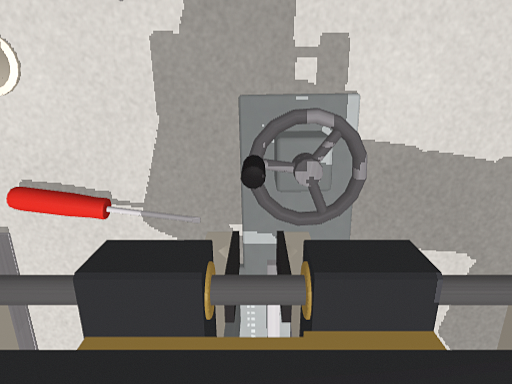

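The crank grip is at (252,172) in the wrist view, still near phase 0, so the jaw slipped off it. I'll measure it and push it with closed fingers to check whether that was the stop.

```bash
python3 - <<'E'
from h import *
np.set_printoptions(precision=4,suppress=True)
s=load('w2.npz'); print('crank',onz(s,252.5,174,.125),'hub',onz(s,308,170,.076))
b=load('top4.npz');g=b['color'].max(2)
x=(g[209]>165).nonzero()[0];x=x[(x>255)&(x<340)];x2=(g[238]>165).nonzero()[0];x2=x2[(x2>255)&(x2<340)];print(x.min(),x.max(),x2.min(),x2.max())
print(ctrl.get_obs()['tool_pos'])
for z in(.042,): print(onz(b,(x.min()+x.max()+1)/2-.5,223.2,z))
E
```

```text
crank [ 0.5385 -0.3708  0.125 ] hub [ 0.4925 -0.3616  0.076 ]
269 301 269 300
[ 0.5345 -0.3476  0.2115]
[ 0.4907 -0.0761  0.042 ]
```

```bash

python3 -m creep '[{"grip":1,"delta_pos":[0.45,-0.04,0],"rotation":[0,0,0]},{"grip":1,"delta_pos":[0.45,-0.04,0],"rotation":[0,0,0]},{"grip":1,"delta_pos":[0.45,-0.04,0],"rotation":[0,0,0]}]'
python3 -m creep '[{"grip":1,"delta_pos":[0,0,0.5],"rotation":[0,0,0]},{"grip":1,"delta_pos":[0,0,0.5],"rotation":[0,0,0]},{"grip":1,"delta_pos":[0,0,0.95],"rotation":[0,0,0]},{"grip":1,"delta_pos":[0,0,0.95],"rotation":[0,0,0]}]'
for i in 1 2 3 4; do python3 -m creep '[{"grip":1,"delta_pos":[-0.03,0,0],"rotation":[0,0,0]},{"grip":1,"delta_pos":[-0.03,0,0],"rotation":[0,0,0]}]' | grep -E 'tool|force:|opening'; done
```

```text
clock: 10.15
tool_pos: [0.5385, -0.3932, 0.2108]
orientation: [179.8, 0.1, -90.1]
force: [-0.4, -0.2, -0.1]
opening: 0.0181
gripper_force: 0.0
clock: 10.55
tool_pos: [0.5364, -0.3906, 0.1134]
orientation: [179.5, 0.2, -90.1]
force: [-0.6, -0.1, -1.4]
opening: 0.0001
gripper_force: 0.0
tool_pos: [0.5405, -0.3897, 0.1203]
force: [-0.2, 0.3, 0.3]
opening: 0.0005
gripper_force: 0.0
tool_pos: [0.54, -0.3866, 0.1194]
force: [0.5, -0.5, 0.6]
opening: 0.0003
gripper_force: 0.0
tool_pos: [0.5395, -0.3834, 0.1182]
force: [-0.8, -0.2, -0.3]
opening: 0.0009
gripper_force: 0.2
tool_pos: [0.5396, -0.3805, 0.1178]
force: [0.6, -0.8, 0.4]
opening: 0.0003
gripper_force: 0.6
```

```bash

for i in 1 2 3 4 5; do python3 -m creep '[{"grip":1,"delta_pos":[-0.03,0,0],"rotation":[0,0,0]},{"grip":1,"delta_pos":[-0.03,0,0],"rotation":[0,0,0]}]' | grep -E 'tool|force:'; done
```

```text
tool_pos: [0.5397, -0.3797, 0.118]
force: [-0.4, -12.3, -1.3]
gripper_force: 5.7
tool_pos: [0.5397, -0.3792, 0.1181]
force: [0.4, -25.0, -5.5]
gripper_force: 11.7
tool_pos: [0.5397, -0.3787, 0.1183]
force: [-0.4, -36.9, -11.7]
gripper_force: 17.7
tool_pos: [0.5397, -0.3782, 0.1184]
force: [-0.1, -50.4, -14.8]
gripper_force: 23.8
tool_pos: [0.5398, -0.3777, 0.1186]
force: [0.5, -64.2, -20.7]
gripper_force: 30.0
```

The push meets a hard stop (force climbs to 64 N with no motion), so the nest is at its loading end. Next I lift clear and look for the hub.

```bash

python3 -m creep '[{"grip":1,"delta_pos":[0.12,0,0],"rotation":[0,0,0]},{"grip":1,"delta_pos":[0.12,0,0],"rotation":[0,0,0]},{"grip":1,"delta_pos":[0.12,0,-0.95],"rotation":[0,0,0]},{"grip":1,"delta_pos":[0.12,0,-0.95],"rotation":[0,0,0]}]' |grep tool
python3 -m creep '[{"grip":0,"delta_pos":[0,0,-0.95],"rotation":[0,0,0]},{"grip":0,"delta_pos":[0,0,-0.95],"rotation":[0,0,0]},{"grip":0,"delta_pos":[0,0,-0.95],"rotation":[0,0,0]}]' |grep tool
for i in 1 2 3 4 5; do python3 -m creep '[{"grip":0,"delta_pos":[-0.92,0.15,0],"rotation":[0,0,0]},{"grip":0,"delta_pos":[-0.92,0.15,0],"rotation":[0,0,0]},{"grip":0,"delta_pos":[-0.92,0.15,0],"rotation":[0,0,0]}]' |grep tool; done
python3 - <<'E'
from h import *
np.set_printoptions(precision=4,suppress=True)
w=snap('wrist','w3.png');s=snap('scene','s3.png'); o=ctrl.get_obs();print(o['tool_pos'],o['clock'],o['force'])
print('hub in wrist',proj(w,[.464,.07,.026]),'nest',proj(w,[.492,-.077,.042]))
E
```

```text
tool_pos: [0.5385, -0.3775, 0.212]
tool_pos: [0.5415, -0.3783, 0.3156]
tool_pos: [0.5236, -0.2813, 0.3081]
tool_pos: [0.5087, -0.1896, 0.3079]
tool_pos: [0.4939, -0.098, 0.3077]
tool_pos: [0.4792, -0.0062, 0.3076]
tool_pos: [0.4645, 0.0856, 0.3074]
[0.4647 0.0831 0.3074] 14.65 [ 0.1751 -0.0596 -0.104 ]
hub in wrist [257.2072 140.4637] nest [231.5551   5.8635]
```

View pics/w3.png

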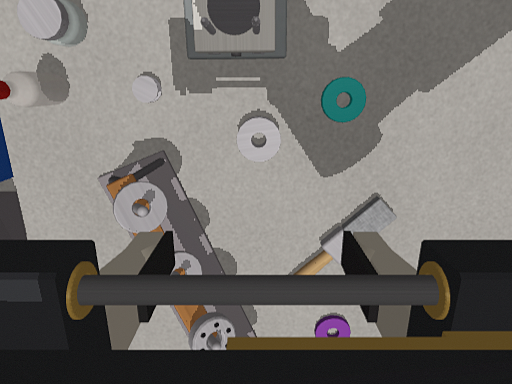

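The wrist view shows the hub at (259,139), not moved. The nest is at the top edge (233,6) and the turquoise ring at (344,99) is well clear.

```bash
cat >> h.py <<'E'
def ring(s,c,z,rad=.028,span=1.6,lo=150):
    "centre of a bright ring's top face near pixel c: mask, contour, projected on plane z"
    f=s['intrinsics'][0,0]/abs((s['R']@onz(s,*c,z)+s['t'])[2]); w=int(rad*f*span)
    g=cv2.cvtColor(s['color'],cv2.COLOR_RGB2HSV); m=((g[...,1]<40)&(g[...,2]>lo)).astype(np.uint8)
    k=np.zeros_like(m); x,y=map(int,c); k[max(0,y-w):y+w,max(0,x-w):x+w]=1
    m=cv2.morphologyEx(m&k,cv2.MORPH_OPEN,np.ones((3,3),np.uint8))
    ct=max(cv2.findContours(m,0,2)[0],key=cv2.contourArea)
    P=np.array([onz(s,u,v,z)[:2] for u,v in ct[:,0]]); (a,b),r=cv2.minEnclosingCircle((P*1e3).astype(np.float32))
    return np.array([a,b,r])/1e3
E
python3 - <<'E'
from h import *
np.set_printoptions(precision=4,suppress=True)
w=load('w3.npz');g=w['color'][130:150,225:295].max(2);print(g[9]);print(w['color'][139,200:300:8].tolist())
for lo in(215,225,235): print(lo,ring(w,(258.5,139.5),.026,lo=lo,span=1.15))
E
```

```text
[166 164 162 162 164 167 166 164 163 167 168 163 182 180 178 178 178 179
 178 179 180 180 181 182 184 195 101 102 106 105 106 101  99  98  97 100
 103 101 102 105  81 137 188 186 184 184 184 184 184 184 184 184 184 185
 188 174 164 164 169 170 167 163 164 165 168 166 165 162 164 171]
[[166, 161, 156], [161, 157, 151], [165, 162, 156], [165, 161, 156], [164, 159, 154], [178, 174, 177], [182, 177, 180], [101, 99, 95], [105, 101, 96], [184, 180, 182], [174, 171, 172], [165, 162, 156], [150, 146, 140]]Traceback (most recent call last):
  File "<stdin>", line 4, in <module>
  File "h.py", line 32, in ring
    ct=max(cv2.findContours(m,0,2)[0],key=cv2.contourArea)
ValueError: max() iterable argument is empty
```

```bash
sed -i "s/m=((g\[...,1\]<40)&(g\[...,2\]>lo)).astype(np.uint8)/c3=s['color'].astype(int); m=((c3[...,2]>=c3[...,1])\&(c3[...,2]-c3[...,0]<20)\&(g[...,1]<40)\&(g[...,2]>lo)).astype(np.uint8)/" h.py
python3 - <<'E'
from h import *
np.set_printoptions(precision=4,suppress=True)
w=load('w3.npz')
for lo in(120,150,165): print(lo,ring(w,(258.5,139.5),.026,lo=lo,span=1.15))
print('turq', onz(w,344,99,.005), ctrl.get_obs()['tool_pos'])
print('nest pins',[onz(w,*p,.106) for p in((209,26),(257,24))])
E
```

```text
120 [0.4623 0.0688 0.0279]
150 [0.4628 0.0691 0.0277]
165 [0.4626 0.0693 0.0275]
turq [0.3543 0.0203 0.005 ] [0.4647 0.0831 0.3074]
nest pins [array([ 0.5086, -0.0474,  0.106 ]), array([ 0.4646, -0.0492,  0.106 ])]
```

```bash

python3 -m creep '[{"grip":0,"delta_pos":[0.14,0.02,0.95],"rotation":[0,0,0]},{"grip":0,"delta_pos":[0.14,0.02,0.95],"rotation":[0,0,0]},{"grip":0,"delta_pos":[0.14,0.02,0.95],"rotation":[0,0,0]}]' |grep tool
python3 -m creep '[{"grip":0,"delta_pos":[0,0,0.95],"rotation":[0,0,0]},{"grip":0,"delta_pos":[0,0,0.95],"rotation":[0,0,0]},{"grip":0,"delta_pos":[0,0,0.95],"rotation":[0,0,0]}]' |grep tool
python3 -m creep '[{"grip":0,"delta_pos":[0,0,0.6],"rotation":[0,0,0]},{"grip":0,"delta_pos":[0,0,0.6],"rotation":[0,0,0]},{"grip":0,"delta_pos":[0,0,0.9],"rotation":[0,0,0]},{"grip":0,"delta_pos":[0,0,0.9],"rotation":[0,0,0]},{"grip":0,"delta_pos":[0,0,0.9],"rotation":[0,0,0]}]' |grep tool
python3 -m creep '[{"grip":1,"delta_pos":[0,0,0],"rotation":[0,0,0]},{"grip":1,"delta_pos":[0,0,0],"rotation":[0,0,0]},{"grip":1,"delta_pos":[0,0,0],"rotation":[0,0,0]},{"grip":1,"delta_pos":[0,0,0],"rotation":[0,0,0]},{"grip":1,"delta_pos":[0,0,0],"rotation":[0,0,0]}]'
python3 -m creep '[{"grip":1,"delta_pos":[0,0,0],"rotation":[0,0,0]},{"grip":1,"delta_pos":[0,0,0],"rotation":[0,0,0]},{"grip":1,"delta_pos":[0,0,0],"rotation":[0,0,0]}]'
```

```text
tool_pos: [0.4591, 0.0654, 0.2074]
tool_pos: [0.4609, 0.0667, 0.1149]
tool_pos: [0.464, 0.0689, 0.0296]
clock: 16.25
tool_pos: [0.463, 0.0686, 0.028]
orientation: [-180.0, 0.0, -90.0]
force: [-1.2, 1.0, 6.8]
opening: 0.0553
gripper_force: 30.0
clock: 16.55
tool_pos: [0.463, 0.0686, 0.028]
orientation: [-180.0, 0.0, -90.0]
force: [-1.7, 0.1, 6.2]
opening: 0.0554
gripper_force: 30.0
```

```bash

python3 -m creep '[{"grip":1,"delta_pos":[0,0,-1],"rotation":[0,0,0]},{"grip":1,"delta_pos":[0,0,-1],"rotation":[0,0,0]},{"grip":1,"delta_pos":[0,0,-1],"rotation":[0,0,0]}]' |grep tool
python3 -m creep '[{"grip":1,"delta_pos":[0.5,0,-1],"rotation":[0,0,0]},{"grip":1,"delta_pos":[0.5,0,-1],"rotation":[0,0,0]},{"grip":1,"delta_pos":[0.5,0,-1],"rotation":[0,0,0]},{"grip":1,"delta_pos":[0.5,0,-1],"rotation":[0,0,0]}]' 
python3 - <<'E'
from h import *
np.set_printoptions(precision=4,suppress=True)
w=snap('wrist','w4.png'); o=ctrl.get_obs();print(o['tool_pos'],o['clock'],o['force'],o['opening'])
print(proj(w,[.4915,-.077,.042]))
E
```

```text
tool_pos: [0.4661, 0.07, 0.1333]
clock: 17.25
tool_pos: [0.4632, 0.0182, 0.2289]
orientation: [-179.8, 0.1, -90.1]
force: [-0.0, 1.1, -2.6]
opening: 0.0556
gripper_force: 30.0
[0.4622 0.0184 0.227 ] 17.3 [-0.6428 -0.2166 -2.1529] 0.055556093358389076
[225.8744  69.1613]
```

View pics/w4.png

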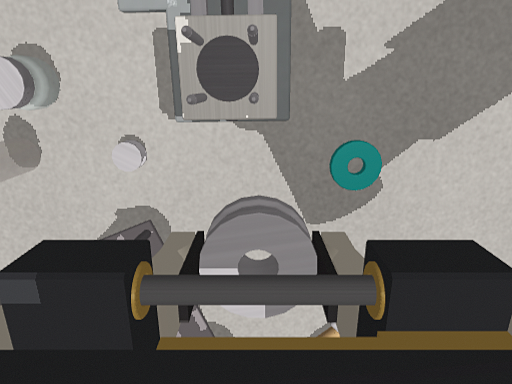

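The nest's dark floor disc is centred at about (228,68.5), in a plate spanning x 175–278 and y 15–122. The hub is held square in the jaws.

```bash
python3 - <<'E'
from h import *
np.set_printoptions(precision=4,suppress=True)
w=load('w4.npz'); g=cv2.cvtColor(w['color'],cv2.COLOR_RGB2GRAY)
m=np.zeros_like(g); m[30:108,190:266]=(g[30:108,190:266]<100); m=cv2.morphologyEx(m,cv2.MORPH_OPEN,np.ones((7,7),np.uint8))
c=max(cv2.findContours(m,0,2)[0],key=cv2.contourArea); P=np.array([onz(w,u,v,.042)[:2]*1e3 for u,v in c[:,0]],np.float32)
print('disc',cv2.minEnclosingCircle(P),cv2.fitEllipse(c))
# plate in world rectified map 1px=.5mm
X=np.array([[x,y] for x in(.43,.55) for y in(-.14,-.02)]); pp=np.float32([proj(w,[*p,.042]) for p in X])
dst=np.float32([[ (p[1]+.14)*2000,(p[0]-.43)*2000] for p in X]); H=cv2.getPerspectiveTransform(pp,dst)
im=cv2.warpPerspective(w['color'],H,(240,240),flags=cv2.INTER_CUBIC)
a=cv2.cvtColor(im,cv2.COLOR_RGB2GRAY).astype(int)
print('col (y) profile',a[[100,150],:].mean(0)[::4].astype(int)); print('row (x)',a[:,[60,190]].mean(1)[::4].astype(int))
# pin tops plane .106 guess
for p in((186,32),(252,28),(190,99),(254,98)): print(onz(w,*p,.106))
cv2.imwrite('pics/n4.png',cv2.resize(w['color'][0:130,150:310][:,:,::-1],(800,650)[:2],interpolation=cv2.INTER_CUBIC)[:600])
E
```

```text
disc ((490.2348327636719, -77.11249542236328), 28.25118064880371) ((227.275634765625, 68.10184478759766), (61.03427505493164, 64.98350524902344), 165.48121643066406)
col (y) profile [  0   0   0   0 102 103 103 104 103 105 160 158 158 158 158 158 159 159
 155 106  71  75  72  73  74  75  72  73  73  73  76  74  75  71  74  73
  73  72  73  75  74  74  73  72 109 156 154 153 153 153 152 152 152 151
  92 130 151 150 168 179]
row (x) [123 126  91 104 103 104 103 102 136 157 158 157 157 159 157 154 160 128
 132 147 119 127 157 156 154 155 155 152 156 152 152 156 156 153 156 150
 154 154 157 152 152 153 151 155 156 130 132 131 139 141 139 187 168 106
 108 106 109 118 120 121]
[ 0.5131 -0.0989  0.106 ]
[ 0.4665 -0.1014  0.106 ]
[ 0.5131 -0.0532  0.106 ]
[ 0.4653 -0.0539  0.106 ]
```

View pics/n4.png

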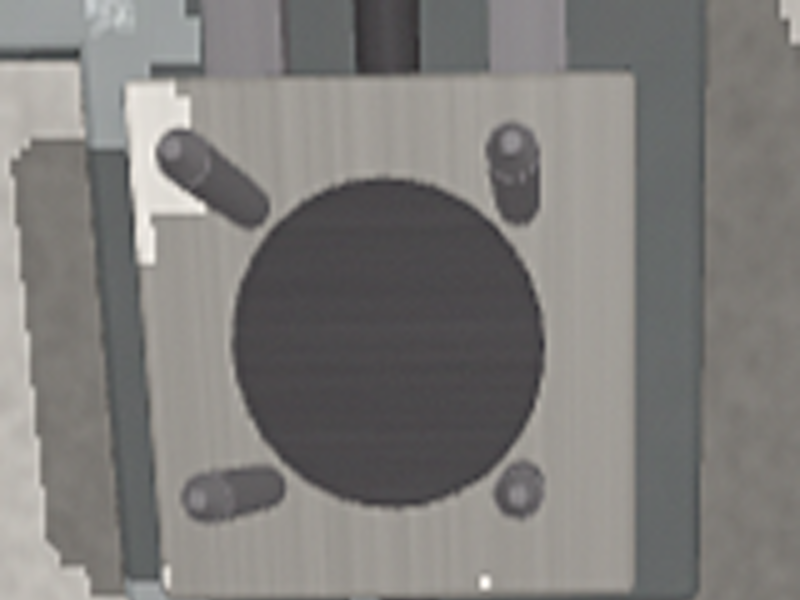

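The pin tops sit at (184,29), (252,28), (190,100) and (254,98), which puts the nest centre at about (0.490, -0.077). The disc and plate agree with that.

```bash

python3 -m creep '[{"grip":1,"delta_pos":[0.959,-0.283,0],"rotation":[0,0,0]},{"grip":1,"delta_pos":[0.959,-0.283,0],"rotation":[0,0,0]},{"grip":1,"delta_pos":[0.959,-0.283,0],"rotation":[0,0,0]},{"grip":1,"delta_pos":[0.959,-0.283,0],"rotation":[0,0,0]},{"grip":1,"delta_pos":[0.959,-0.283,0],"rotation":[0,0,0]}]' 
python3 - <<'E'
from h import *
print(dp([.4905,-.0775,.140]))
E
```

```text
clock: 17.8
tool_pos: [0.4901, -0.0769, 0.2258]
orientation: [179.8, -0.0, -90.1]
force: [-0.9, 0.2, -2.4]
opening: 0.0554
gripper_force: 30.0
[ 0.006 -0.007  0.858]
```

```bash

python3 -m creep '[{"grip":1,"delta_pos":[0.004,-0.003,0.45],"rotation":[0,0,0]},{"grip":1,"delta_pos":[0.004,-0.003,0.45],"rotation":[0,0,0]},{"grip":1,"delta_pos":[0.004,-0.003,0.8],"rotation":[0,0,0]},{"grip":1,"delta_pos":[0.004,-0.003,0.8],"rotation":[0,0,0]},{"grip":1,"delta_pos":[0.004,-0.003,0.8],"rotation":[0,0,0]}]' 
for i in 1 2 3; do python3 -m creep '[{"grip":1,"delta_pos":[0,0,0.05],"rotation":[0,0,0]},{"grip":1,"delta_pos":[0,0,0.05],"rotation":[0,0,0]},{"grip":1,"delta_pos":[0,0,0.05],"rotation":[0,0,0]}]' |grep -E 'tool|force:|open'; done
```

```text
clock: 18.3
tool_pos: [0.4913, -0.0772, 0.1484]
orientation: [179.9, -0.0, -90.0]
force: [0.7, -0.7, -1.3]
opening: 0.0552
gripper_force: 30.0
tool_pos: [0.4916, -0.0777, 0.1434]
force: [0.1, -1.0, -2.1]
opening: 0.0553
gripper_force: 30.0
tool_pos: [0.4911, -0.078, 0.1375]
force: [0.5, -0.6, -2.2]
opening: 0.0554
gripper_force: 30.0
tool_pos: [0.4911, -0.0779, 0.1323]
force: [-0.1, 0.4, -1.3]
opening: 0.0557
gripper_force: 30.0
```

```bash

for i in 1 2 3 4 5 6 7; do python3 -m creep '[{"grip":1,"delta_pos":[0,0.002,0.08],"rotation":[0,0,0]},{"grip":1,"delta_pos":[0,0.002,0.08],"rotation":[0,0,0]},{"grip":1,"delta_pos":[0,0.001,0.08],"rotation":[0,0,0]}]' |grep -E 'tool|force:'; done
```

```text
tool_pos: [0.4909, -0.0779, 0.1242]
force: [0.8, -0.2, -2.6]
gripper_force: 30.0
tool_pos: [0.4908, -0.0779, 0.1163]
force: [0.1, -0.1, -0.9]
gripper_force: 30.0
tool_pos: [0.4907, -0.0779, 0.1083]
force: [0.2, -0.0, -2.9]
gripper_force: 30.0
tool_pos: [0.4906, -0.0779, 0.1003]
force: [0.2, 0.4, -2.2]
gripper_force: 30.0
tool_pos: [0.4905, -0.0779, 0.0923]
force: [0.4, -0.7, -2.2]
gripper_force: 30.0
tool_pos: [0.4904, -0.0779, 0.0843]
force: [0.5, -0.3, -2.0]
gripper_force: 30.0
tool_pos: [0.4903, -0.0779, 0.0763]
force: [-0.7, 0.4, -2.9]
gripper_force: 30.0
```

Clean descent, with no contact. Last few mm, then release.

```bash

for i in 1 2 3; do python3 -m creep '[{"grip":1,"delta_pos":[0,0,0.02],"rotation":[0,0,0]},{"grip":1,"delta_pos":[0,0,0.02],"rotation":[0,0,0]},{"grip":1,"delta_pos":[0,0,0.02],"rotation":[0,0,0]}]' |grep -E 'tool|force:'; done
```

```text
tool_pos: [0.4906, -0.0779, 0.0746]
force: [-0.2, -0.2, -1.4]
gripper_force: 30.0
tool_pos: [0.4905, -0.0779, 0.0725]
force: [-0.9, 0.2, -2.3]
gripper_force: 30.0
tool_pos: [0.4904, -0.0779, 0.0705]
force: [0.1, -0.0, -2.5]
gripper_force: 30.0
```

```bash

for i in 1 2; do python3 -m creep '[{"grip":1,"delta_pos":[0,0,0.01],"rotation":[0,0,0]},{"grip":1,"delta_pos":[0,0,0.01],"rotation":[0,0,0]},{"grip":1,"delta_pos":[0,0,0.01],"rotation":[0,0,0]}]' |grep -E 'tool|force:'; done
for i in 1 2; do python3 -m creep '[{"grip":0.25,"delta_pos":[0,0,0],"rotation":[0,0,0]},{"grip":0.25,"delta_pos":[0,0,0],"rotation":[0,0,0]},{"grip":0.25,"delta_pos":[0,0,0],"rotation":[0,0,0]}]' |grep -E 'tool|force:|open'; done
```

```text
tool_pos: [0.4906, -0.0778, 0.07]
force: [-2.5, 0.7, 5.5]
gripper_force: 30.0
tool_pos: [0.4906, -0.0778, 0.0699]
force: [-6.5, 2.1, 17.5]
gripper_force: 30.0
tool_pos: [0.4907, -0.0778, 0.0685]
force: [-0.3, -0.0, 0.6]
opening: 0.0657
gripper_force: 0.0
tool_pos: [0.4905, -0.0779, 0.0684]
force: [-0.4, -0.1, -0.1]
opening: 0.0655
gripper_force: 0.0
```

```bash

for i in 1 2 3; do python3 -m creep '[{"grip":0.25,"delta_pos":[0,0,-0.4],"rotation":[0,0,0]},{"grip":0.25,"delta_pos":[0,0,-0.77],"rotation":[0,0,0]},{"grip":0.25,"delta_pos":[0,0,-0.77],"rotation":[0,0,0]}]' |grep -E 'tool'; done
for i in 1 2; do python3 -m creep '[{"grip":0.25,"delta_pos":[0,0,0],"rotation":[0,0,0.378]},{"grip":0.25,"delta_pos":[0,0,0],"rotation":[0,0,0.378]},{"grip":0.25,"delta_pos":[0,0,0],"rotation":[0,0,0.378]},{"grip":0.25,"delta_pos":[0,0,0],"rotation":[0,0,0.378]},{"grip":0.25,"delta_pos":[0,0,0],"rotation":[0,0,0.378]}]' |grep -E 'tool|orie'; done
for i in 1 2 3; do python3 -m creep '[{"grip":0.25,"delta_pos":[-0.893,0.962,0],"rotation":[0,0,0]},{"grip":0.25,"delta_pos":[-0.893,0.962,0],"rotation":[0,0,0]},{"grip":0.25,"delta_pos":[-0.893,0.962,0],"rotation":[0,0,0]},{"grip":0.25,"delta_pos":[-0.893,0.962,0],"rotation":[0,0,0]}]' |grep -E 'tool'; done
python3 - <<'E'
from h import *
np.set_printoptions(precision=4,suppress=True)
w=snap('wrist','w5.png'); o=ctrl.get_obs();print(o['tool_pos'],o['orientation'],o['joint_pos'],o['clock'])
E
```

```text
tool_pos: [0.4936, -0.0776, 0.1503]
tool_pos: [0.4932, -0.0778, 0.2275]
tool_pos: [0.4928, -0.0779, 0.3043]
tool_pos: [0.4903, -0.0778, 0.2987]
orientation: [180.0, -0.0, -124.2]
tool_pos: [0.4904, -0.0778, 0.299]
orientation: [180.0, -0.0, -158.0]
tool_pos: [0.5386, 0.0478, 0.2986]
tool_pos: [0.5853, 0.1702, 0.298]
tool_pos: [0.632, 0.2925, 0.2973]
[0.6315 0.2908 0.2978] [-179.9694   -0.1265 -157.7228] [  40.7349   21.2161    8.0303   -0.0113  -76.9438 -108.4551] 26.55
```

View pics/w5.png

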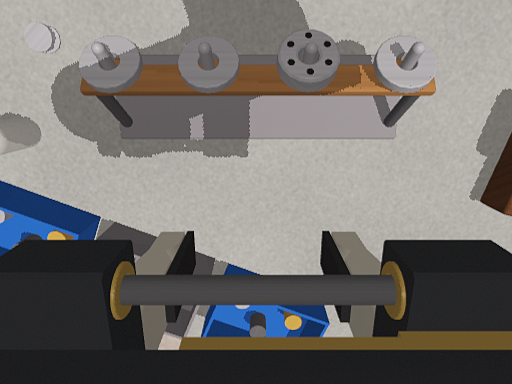

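The rail from rack -y to +y reads spacer (110,62), spacer (208,60), cover (309,56), spacer (406,62), one part per peg. The peg tips are near (98,47), (205,46), (312,46) and (418,47).

```bash
python3 - <<'E'
from h import *
np.set_printoptions(precision=4,suppress=True)
w=load('w5.npz')
T=[onz(w,*p,.1286)[:2] for p in((98,47),(205,46),(312,46),(418,47))]
print(np.array(T)); T=np.array(T)
v=np.polyfit([-.135,-.045,.045,.135],T,1); y=v[0]; print('scale',np.linalg.norm(y),'yaw',np.degrees(np.arctan2(-y[0],y[1])))
yaw=np.arctan2(-y[0],y[1]); X=np.array([np.cos(yaw),np.sin(yaw)]); Y=np.array([-np.sin(yaw),np.cos(yaw)])
O=v[1]+.0218*X; print('rack origin',O)
# ring masks: face ellipse centres
hsv=cv2.cvtColor(w['color'],cv2.COLOR_RGB2HSV)
c=w['color'].astype(int); m=((abs(c[...,2]-c[...,1])<8)&(c[...,2]>=c[...,1]-1)&(c.max(2)>105)).astype(np.uint8)
for x,yy in((110,62),(208,60),(309,56),(406,62)):
    k=np.zeros_like(m);k[yy-32:yy+33,x-36:x+37]=m[yy-32:yy+33,x-36:x+37]
    ct=max(cv2.findContours(cv2.morphologyEx(k,2,np.ones((5,5),np.uint8)),0,2)[0],key=cv2.contourArea);print(cv2.fitEllipse(cv2.convexHull(ct)),cv2.boundingRect(ct))
ax=np.array([*(-.545*X),.839])
for t,n in((.01,-.135),(.01,-.045),(.02,.045),(.01,.135)):
    root=np.array([*(O+n*Y),.095]); sl=np.array([*(-.839*X),-.545])*.0035
    print(n,'pred face px',proj(w,root+ax*(.01+t)+sl),'tip',proj(w,root+ax*.04),'TCP@s34',root+ax*.034+sl)
E
python3 - <<'E'
import cv2
im=cv2.imread('pics/w5.png')[15:105,70:450]
cv2.imwrite('pics/c5.png',cv2.resize(im,(798,189*1),interpolation=cv2.INTER_CUBIC))
E
```

```text
[[0.5785 0.1252]
 [0.5434 0.2083]
 [0.509  0.2916]
 [0.4757 0.3745]]
scale 0.999319768037654 yaw 22.406122031110403
rack origin [0.5468 0.2582]
((108.82978057861328, 61.555755615234375), (51.05466842651367, 61.904052734375), 70.85649108886719) (79, 36, 61, 52)
((207.89356994628906, 61.56995391845703), (52.26922607421875, 60.49346160888672), 82.37171173095703) (178, 36, 61, 52)
((308.46136474609375, 55.675140380859375), (53.02242660522461, 62.617374420166016), 97.88197326660156) (278, 30, 62, 53)
((405.8560485839844, 63.614234924316406), (56.15971374511719, 61.58089065551758), 113.18309020996094) (377, 36, 60, 57)
-0.135 pred face px [108.7205  58.4599] tip [98.0473 46.5057] TCP@s34 [0.5784 0.1252 0.1216]
-0.045 pred face px [208.3886  58.4586] tip [204.8667  46.5057] TCP@s34 [0.5441 0.2084 0.1216]
0.045 pred face px [309.6975  50.9886] tip [311.6594  46.5058] TCP@s34 [0.5098 0.2916 0.1216]
0.135 pred face px [407.6555  58.4559] tip [418.4257  46.5058] TCP@s34 [0.4755 0.3748 0.1216]
```

View pics/c5.png

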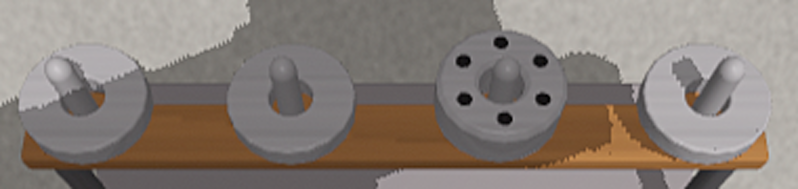

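```bash

python3 -m creep '[{"grip":0.25,"delta_pos":[0,0,0],"rotation":[0,-0.367,0]},{"grip":0.25,"delta_pos":[0,0,0],"rotation":[0,-0.367,0]},{"grip":0.25,"delta_pos":[0,0,0],"rotation":[0,-0.367,0]},{"grip":0.25,"delta_pos":[0,0,0],"rotation":[0,-0.367,0]},{"grip":0.25,"delta_pos":[0,0,0],"rotation":[0,-0.367,0]}]'
cat >> h.py <<'E'
YAW=np.radians(22.4); XR=np.array([np.cos(YAW),np.sin(YAW),0]); YR=np.array([-np.sin(YAW),np.cos(YAW),0])
AX=-.545*XR+np.array([0,0,.839])
def peg(n,s,slide=.0015):
    return np.array([.5468,.2582,.095])+n*YR+s*AX+slide*(-.839*XR-np.array([0,0,.545]))
E
python3 - <<'E'
from h import *
R=toolR(); print(R.round(3), 'want z',-AX,'y',YR, ctrl.get_obs()['tool_pos'])
err=Ro.from_matrix(R.T@np.c_[np.cross(YR,-AX),YR,-AX]).as_rotvec()/(np.pi/2);print('rot fix',err.round(4))
print(peg(-.135,.1),dp(peg(-.135,.1)))
E
```

```text
clock: 27.05
tool_pos: [0.625, 0.284, 0.2932]
orientation: [-179.7, 32.7, -157.7]
force: [0.0, -1.0, -1.3]
opening: 0.066
gripper_force: 0.0
[[-0.778 -0.377  0.502]
 [-0.32   0.926  0.2  ]
 [-0.54  -0.005 -0.842]] want z [ 0.50387759  0.20768336 -0.839     ] y [-0.38107038  0.92454603  0.        ] [0.62500259 0.28397561 0.29315221]
rot fix [-0.0041 -0.0036 -0.0005]
[0.5466932  0.11213837 0.1780825 ] [ 1.781 -1.29   0.232]
```

```bash

for i in 1 2; do python3 -m creep '[{"grip":0.25,"delta_pos":[0.89,-0.645,0.115],"rotation":[-0.001,0,0]},{"grip":0.25,"delta_pos":[0.89,-0.645,0.115],"rotation":[-0.001,0,0]},{"grip":0.25,"delta_pos":[0.89,-0.645,0.115],"rotation":[-0.001,0,0]},{"grip":0.25,"delta_pos":[0.89,-0.645,0.115],"rotation":[-0.001,0,0]},{"grip":0.25,"delta_pos":[0.89,-0.645,0.115],"rotation":[-0.001,0,0]}]'|grep tool; done
python3 -m creep '[{"grip":0.25,"delta_pos":[0,0,0],"rotation":[0,0,0]},{"grip":0.25,"delta_pos":[0,0,0],"rotation":[0,0,0]},{"grip":0.25,"delta_pos":[0,0,0],"rotation":[0,0,0]}]'
python3 - <<'E'
from h import *
R=toolR(); o=ctrl.get_obs();print(o['joint_pos'])
err=Ro.from_matrix(R.T@np.c_[np.cross(YR,-AX),YR,-AX]).as_rotvec()/(np.pi/2);print('rot fix',err.round(4))
print(dp(peg(-.135,.1)),dp(peg(-.135,.034)))
E
```

```text
tool_pos: [0.5927, 0.204, 0.2428]
tool_pos: [0.5559, 0.117, 0.1923]
clock: 28.35
tool_pos: [0.5549, 0.1171, 0.1913]
orientation: [179.3, 32.3, -158.0]
force: [-0.4, 0.5, -1.0]
opening: 0.0658
gripper_force: 0.0
[  25.24064381   -1.37116486  -58.19232405   49.61618415   -1.34773032
 -142.34152525]
rot fix [ 0.0054 -0.0077 -0.0037]
[ 0.15  -0.017  0.061] [ 0.142 -0.022  0.721]
```

Joints 3 and 5 are at their limits with the full 33° tilt. I'll grip at 15° tilt instead, which is fine because the flat pads close across the ring. The remaining 18° is taken up when placing, leaning away from the press.

```bash

python3 -m creep '[{"grip":0.25,"delta_pos":[0,0,-0.3],"rotation":[0,0.2,0]},{"grip":0.25,"delta_pos":[0,0,-0.3],"rotation":[0,0.2,0]},{"grip":0.25,"delta_pos":[0,0,-0.3],"rotation":[0,0.2,0]},{"grip":0.25,"delta_pos":[0,0,-0.3],"rotation":[0,0.2,0]},{"grip":0.25,"delta_pos":[0,0,-0.3],"rotation":[0,0.2,0]}]'
cat >> h.py <<'E'
def up(th):
    t=np.radians(th); return -np.sin(t)*XR+np.array([0,0,np.cos(t)])
def rotfix(y,z):
    "rotation (move units) to bring tool y,z to the given axes"
    return (Ro.from_matrix(toolR().T@np.c_[np.cross(y,z),y,z]).as_rotvec()/(np.pi/2)).round(4)
E
python3 - <<'E'
from h import *
o=ctrl.get_obs();print(o['joint_pos'],o['tool_pos'])
print('rot fix',rotfix(YR,-up(15)))
print(dp(peg(-.135,.015)+.017*up(15)+.065*AX),peg(-.135,.015)+.017*up(15)+.065*AX)
E
```

```text
clock: 28.85
tool_pos: [0.5427, 0.1138, 0.2187]
orientation: [179.2, 14.3, -157.7]
force: [1.2, 0.2, -0.0]
opening: 0.0657
gripper_force: 0.0
[  33.39716097    2.77247521  -28.99481463    2.81822807  -44.03837796
 -102.79579533] [0.54267051 0.1137539  0.21872527]
rot fix [ 0.0085 -0.0073 -0.0013]
[ 0.008 -0.036  0.421] [0.55270282 0.11461536 0.17772324]
```

```bash

python3 -m creep '[{"grip":0.25,"delta_pos":[0.008,-0.036,0.4],"rotation":[0.005,-0.005,0]},{"grip":0.25,"delta_pos":[0.008,-0.036,0.4],"rotation":[0.005,-0.005,0]},{"grip":0.25,"delta_pos":[0.008,-0.036,0.4],"rotation":[0.005,-0.005,0]},{"grip":0.25,"delta_pos":[0.008,-0.036,0.4],"rotation":[0.005,-0.005,0]},{"grip":0.25,"delta_pos":[0.008,-0.036,0.4],"rotation":[0.005,-0.005,0]}]'
python3 - <<'E'
from h import *
o=ctrl.get_obs();print(o['joint_pos'],o['tool_pos'])
print('rot fix',rotfix(YR,-up(15)))
print(dp(peg(-.135,.015)+.017*up(15)+.06*AX),dp(peg(-.135,.015)+.017*up(15)))
E
```

```text
clock: 29.35
tool_pos: [0.55, 0.1105, 0.179]
orientation: [179.8, 14.9, -157.9]
force: [-0.7, -0.4, -0.2]
opening: 0.0661
gripper_force: 0.0
[  33.07439831    5.47480634  -32.61332782    4.32606611  -37.32976246
 -104.01539229] [0.55002598 0.11053555 0.17897253]
rot fix [ 0.0012 -0.0012 -0.0028]
[-0.051  0.028  0.07 ] [-0.238  0.027  0.641]
```

```bash

python3 -m creep '[{"grip":0.25,"delta_pos":[-0.051,0.028,0.07],"rotation":[0,0,-0.002]},{"grip":0.25,"delta_pos":[-0.051,0.028,0.07],"rotation":[0,0,-0.002]},{"grip":0.25,"delta_pos":[-0.145,0.028,0.36],"rotation":[0,0,-0.002]},{"grip":0.25,"delta_pos":[-0.145,0.028,0.36],"rotation":[0,0,-0.002]}]'
python3 - <<'E'
from h import *
print('rot fix',rotfix(YR,-up(15)))
print(dp(peg(-.135,.015)+.017*up(15)))
E
```

```text
clock: 29.75
tool_pos: [0.5699, 0.1219, 0.1438]
orientation: [179.9, 14.6, -157.7]
force: [-1.2, -0.8, -0.7]
opening: 0.0655
gripper_force: 0.0
rot fix [ 0.001  -0.0048 -0.0009]
[-0.11  -0.002  0.242]
```

```bash

python3 -m creep '[{"grip":0.25,"delta_pos":[-0.055,0,0.12],"rotation":[0,0,0]},{"grip":0.25,"delta_pos":[-0.1,0,0.26],"rotation":[0,0,0]},{"grip":0.25,"delta_pos":[-0.1,0,0.26],"rotation":[0,0,0]},{"grip":0.25,"delta_pos":[-0.1,0,0.26],"rotation":[0,0,0]},{"grip":0.25,"delta_pos":[-0.1,0,0.26],"rotation":[0,0,0]}]'
python3 - <<'E'
from h import *
print('rot fix',rotfix(YR,-up(15)))
print(dp(peg(-.135,.015)+.017*up(15)))
E
```

```text
clock: 30.25
tool_pos: [0.5851, 0.1281, 0.1241]
orientation: [179.9, 14.8, -157.7]
force: [0.8, 0.3, -0.5]
opening: 0.0658
gripper_force: 0.0
rot fix [ 0.0012 -0.0026 -0.0008]
[-0.001 -0.001  0.009]
```

```bash

python3 -m creep '[{"grip":1,"delta_pos":[0,0,0],"rotation":[0,0,0]},{"grip":1,"delta_pos":[0,0,0],"rotation":[0,0,0]},{"grip":1,"delta_pos":[0,0,0],"rotation":[0,0,0]},{"grip":1,"delta_pos":[0,0,0],"rotation":[0,0,0]}]'
python3 - <<'E'
from h import *
print('lift 45mm along peg',(toolR().T@AX*.45).round(3))
E
```

```text
clock: 30.65
tool_pos: [0.5851, 0.1282, 0.1243]
orientation: [179.9, 14.8, -157.7]
force: [-1.5, -0.3, 4.1]
opening: 0.0543
gripper_force: 30.0
lift 45mm along peg [ 0.141  0.001 -0.428]
```

```bash

python3 -m creep '[{"grip":1,"delta_pos":[0.047,0,-0.143],"rotation":[0,0,0]},{"grip":1,"delta_pos":[0.094,0,-0.286],"rotation":[0,0,0]},{"grip":1,"delta_pos":[0.15,0,-0.45],"rotation":[0,0,0]},{"grip":1,"delta_pos":[0.15,0,-0.45],"rotation":[0,0,0]},{"grip":1,"delta_pos":[0.15,0,-0.45],"rotation":[0,0,0]}]'
python3 - <<'E'
from h import *
w=snap('wrist','w6.png'); np.set_printoptions(precision=4,suppress=True)
o=ctrl.get_obs();print(o['tool_pos'],o['opening'],o['joint_pos'])
Rc=w['R']; R=toolR(); print('cam in tool',R.T@(-Rc.T@w['t']-o['tool_pos']));print('R tool->cam',Rc@R)
print(w['color'][180:275:3,258].tolist())
E
```

```text
clock: 31.15
tool_pos: [0.5608, 0.1181, 0.164]
orientation: [179.8, 14.8, -157.7]
force: [-1.0, -0.6, -2.0]
opening: 0.0549
gripper_force: 30.0
[0.5608 0.1181 0.1634] 0.05461374821333738 [  33.0979    7.7178  -32.3858    4.4695  -35.4463 -104.0783]
cam in tool [ 0.0811 -0.     -0.1364]
R tool->cam [[ 0.0006  1.     -0.0012]
 [-0.9549  0.0002 -0.2969]
 [-0.2969  0.0014  0.9549]]
[[102, 95, 97], [101, 95, 97], [99, 93, 95], [160, 152, 154], [158, 151, 154], [161, 153, 156], [145, 141, 144], [193, 190, 192], [195, 191, 194], [194, 192, 195], [199, 195, 198], [138, 134, 136], [147, 143, 145], [146, 144, 146], [147, 143, 145], [147, 144, 147], [148, 144, 147], [129, 129, 133], [134, 87, 45], [86, 86, 89], [90, 86, 88], [104, 100, 102], [120, 116, 118], [131, 127, 129], [135, 131, 134], [135, 130, 133], [126, 125, 128], [189, 126, 64], [184, 182, 179], [158, 155, 150], [91, 89, 90], [192, 187, 190]]
```

View pics/w6.png

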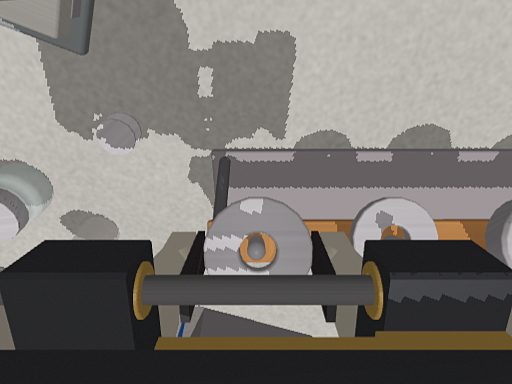

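The ring is held clear above its peg, with its outline at x 204–312, upper edge near row 198 and bore near (258,249). I'll measure its seat in the jaws numerically.

```bash
python3 - <<'E'
from h import *
w=load('w6.npz');c=w['color'].astype(int)
for x in(240,252,264,276): print(x,'up',[(y,int(c[y,x].sum()//3)) for y in range(190,210,1)])
print([(y,c[y,258].tolist()) for y in range(226,240)])
print('row 232',[ (x,int(c[232,x].sum()//3)) for x in range(196,226,2)],[ (x,int(c[232,x].sum()//3)) for x in range(296,322,2)])
print('bore row 247',[(x,c[247,x].tolist()) for x in list(range(234,246))+list(range(270,284))])
E
```

```text
240 up [(190, 154), (191, 154), (192, 154), (193, 154), (194, 155), (195, 154), (196, 154), (197, 155), (198, 157), (199, 145), (200, 113), (201, 107), (202, 123), (203, 131), (204, 171), (205, 200), (206, 197), (207, 197), (208, 200), (209, 178)]
252 up [(190, 155), (191, 154), (192, 154), (193, 154), (194, 154), (195, 157), (196, 141), (197, 115), (198, 143), (199, 179), (200, 193), (201, 192), (202, 191), (203, 191), (204, 193), (205, 193), (206, 193), (207, 193), (208, 195), (209, 196)]
264 up [(190, 155), (191, 154), (192, 154), (193, 154), (194, 155), (195, 158), (196, 142), (197, 114), (198, 113), (199, 131), (200, 140), (201, 139), (202, 138), (203, 139), (204, 142), (205, 143), (206, 143), (207, 144), (208, 144), (209, 145)]
276 up [(190, 154), (191, 155), (192, 154), (193, 153), (194, 154), (195, 153), (196, 154), (197, 154), (198, 157), (199, 147), (200, 117), (201, 106), (202, 126), (203, 140), (204, 145), (205, 144), (206, 143), (207, 142), (208, 143), (209, 144)]
[(226, [147, 143, 146]), (227, [147, 144, 146]), (228, [148, 144, 147]), (229, [149, 146, 148]), (230, [143,
[... 473 characters left out ...]
 114), (310, 136), (312, 12), (314, 20), (316, 18), (318, 60), (320, 113)]
bore row 247 [(234, [196, 191, 195]), (235, [196, 192, 195]), (236, [199, 195, 198]), (237, [196, 192, 194]), (238, [170, 168, 172]), (239, [113, 118, 127]), (240, [175, 121, 75]), (241, [186, 131, 73]), (242, [185, 130, 76]), (243, [183, 130, 79]), (244, [182, 128, 74]), (245, [185, 132, 78]), (270, [192, 138, 81]), (271, [193, 141, 84]), (272, [193, 139, 83]), (273, [189, 135, 77]), (274, [189, 133, 76]), (275, [179, 124, 70]), (276, [109, 102, 106]), (277, [122, 121, 125]), (278, [131, 128, 129]), (279, [147, 143, 146]), (280, [147, 144, 146]), (281, [145, 142, 143]), (282, [144, 142, 144]), (283, [144, 142, 145])]
```

```bash
cat >> h.py <<'E'
SY=np.array([-1.,0,0]); SZ=np.array([0,-np.sin(np.radians(18)),-np.cos(np.radians(18))]); SX=np.cross(SY,SZ)
def nestTCP(zc,h=.018,x0=.0013,dz=0): return np.array([.4905,-.0775,zc+dz])-h*SZ-x0*SX
E
python3 - <<'E'
from h import *
print('half rot',rotfix(SY,SZ)/2,'up80',(toolR().T@[0,0,.8]).round(3)); print(nestTCP(.073))
E
```

```text
half rot [ 0.01145  0.16055 -0.38035] up80 [-0.204  0.002 -0.774]
[ 0.4905     -0.07070132  0.0897173 ]
```

```bash

python3 -m creep '[{"grip":1,"delta_pos":[-0.2,0,-0.77],"rotation":[0,0,0]},{"grip":1,"delta_pos":[-0.2,0,-0.77],"rotation":[0.006,0.08,-0.19]},{"grip":1,"delta_pos":[-0.2,0,-0.77],"rotation":[0.011,0.16,-0.38]},{"grip":1,"delta_pos":[-0.2,0,-0.77],"rotation":[0.011,0.16,-0.38]},{"grip":1,"delta_pos":[-0.2,0,-0.77],"rotation":[0.011,0.16,-0.38]}]'
python3 -m creep '[{"grip":1,"delta_pos":[0,0,0],"rotation":[0.011,0.16,-0.38]},{"grip":1,"delta_pos":[0,0,0],"rotation":[0.011,0.16,-0.38]},{"grip":1,"delta_pos":[0,0,0],"rotation":[0.011,0.16,-0.38]},{"grip":1,"delta_pos":[0,0,0],"rotation":[0.011,0.16,-0.38]},{"grip":1,"delta_pos":[0,0,0],"rotation":[0.011,0.16,-0.38]}]'
python3 -m creep '[{"grip":1,"delta_pos":[0,0,0],"rotation":[0,0,0]},{"grip":1,"delta_pos":[0,0,0],"rotation":[0,0,0]},{"grip":1,"delta_pos":[0,0,0],"rotation":[0,0,0]}]'
python3 - <<'E'
from h import *
print('rot',rotfix(SY,SZ)); print(dp(nestTCP(.22)),ctrl.get_obs()['joint_pos'])
E
```

```text
clock: 31.7
tool_pos: [0.561, 0.1178, 0.2426]
orientation: [-175.1, -0.4, -126.1]
force: [0.1, -0.7, -1.8]
opening: 0.0543
gripper_force: 30.0
clock: 32.2
tool_pos: [0.5609, 0.1184, 0.2412]
orientation: [-179.5, -17.0, -92.3]
force: [-0.3, 0.9, -1.1]
opening: 0.0545
gripper_force: 30.0
clock: 32.5
tool_pos: [0.5609, 0.1178, 0.2429]
orientation: [-179.3, -16.8, -92.8]
force: [0.0, 0.1, -0.2]
opening: 0.0545
gripper_force: 30.0
rot [ 0.0012  0.0134 -0.0296]
[1.818 0.62  0.604] [ 39.45650027  14.60770625 -16.00227344  13.60415859 -70.81867155
 -47.90826827]
```

```bash

for i in 1 2; do python3 -m creep '[{"grip":1,"delta_pos":[0.9,0.31,0.3],"rotation":[0,0.006,-0.014]},{"grip":1,"delta_pos":[0.9,0.31,0.3],"rotation":[0,0.006,-0.014]},{"grip":1,"delta_pos":[0.9,0.31,0.3],"rotation":[0,0.006,-0.014]},{"grip":1,"delta_pos":[0.9,0.31,0.3],"rotation":[0,0.006,-0.014]}]'; done
python3 - <<'E'
from h import *
print('rot',rotfix(SY,SZ)); print(dp(nestTCP(.125)),dp(nestTCP(.073)))
E
```

```text
clock: 32.9
tool_pos: [0.5256, 0.0234, 0.2407]
orientation: [-179.6, -17.3, -91.6]
force: [0.1, 0.5, -0.1]
opening: 0.0542
gripper_force: 30.0
clock: 33.3
tool_pos: [0.4931, -0.0699, 0.2386]
orientation: [-180.0, -17.9, -90.2]
force: [0.3, 0.7, -0.6]
opening: 0.0545
gripper_force: 30.0
rot [ 0.0003  0.0015 -0.0019]
[-0.289  0.027  0.924] [-0.449  0.027  1.419]
```

```bash

python3 -m creep '[{"grip":1,"delta_pos":[-0.145,0.015,0.46],"rotation":[0,0.0015,-0.002]},{"grip":1,"delta_pos":[-0.145,0.015,0.46],"rotation":[0,0.0015,-0.002]},{"grip":1,"delta_pos":[-0.289,0.027,0.924],"rotation":[0,0.0015,-0.002]},{"grip":1,"delta_pos":[-0.289,0.027,0.924],"rotation":[0,0.0015,-0.002]},{"grip":1,"delta_pos":[-0.289,0.027,0.924],"rotation":[0,0.0015,-0.002]}]'
python3 -m creep '[{"grip":1,"delta_pos":[0,0,0],"rotation":[0,0,0]},{"grip":1,"delta_pos":[0,0,0],"rotation":[0,0,0]}]'
python3 - <<'E'
from h import *
print('rot',rotfix(SY,SZ)); print(dp(nestTCP(.115)),dp(nestTCP(.075)))
w=snap('wrist','w7.png')
E
```

```text
clock: 33.8
tool_pos: [0.4908, -0.07, 0.1422]
orientation: [179.8, -18.1, -89.8]
force: [0.8, -0.1, -0.8]
opening: 0.0543
gripper_force: 30.0
clock: 34.0
tool_pos: [0.4913, -0.0698, 0.1431]
orientation: [-180.0, -18.0, -89.9]
force: [-0.1, -0.5, -0.7]
opening: 0.0541
gripper_force: 30.0
rot [-0.0009  0.0002  0.0011]
[-0.027  0.009  0.111] [-0.15   0.009  0.491]
```

```bash

python3 -m creep '[{"grip":1,"delta_pos":[-0.027,0.008,0.11],"rotation":[0,0,0]},{"grip":1,"delta_pos":[-0.027,0.008,0.11],"rotation":[0,0,0]},{"grip":1,"delta_pos":[-0.027,0.008,0.11],"rotation":[0,0,0]}]'|grep -E 'tool|force:'
for i in 1 2 3 4 5 6; do python3 -m creep '[{"grip":1,"delta_pos":[-0.02,0,0.06],"rotation":[0,0,0]},{"grip":1,"delta_pos":[-0.02,0,0.06],"rotation":[0,0,0]},{"grip":1,"delta_pos":[-0.02,0,0.06],"rotation":[0,0,0]}]'|grep -E 'tool|force:|open'; done
```

```text
tool_pos: [0.4893, -0.0714, 0.1306]
force: [-1.0, -1.0, -0.8]
gripper_force: 30.0
tool_pos: [0.4891, -0.0714, 0.1236]
force: [-0.1, 0.5, -1.3]
opening: 0.0545
gripper_force: 30.0
tool_pos: [0.4889, -0.0714, 0.1171]
force: [0.5, 1.1, -0.7]
opening: 0.0548
gripper_force: 30.0
tool_pos: [0.4889, -0.0713, 0.1107]
force: [-0.5, -0.1, -0.2]
opening: 0.0543
gripper_force: 30.0
tool_pos: [0.4889, -0.0713, 0.1044]
force: [0.0, 0.7, -0.3]
opening: 0.0547
gripper_force: 30.0
tool_pos: [0.4889, -0.0713, 0.0981]
force: [0.6, -0.3, -0.0]
opening: 0.0544
gripper_force: 30.0
tool_pos: [0.4889, -0.0711, 0.0918]
force: [1.6, -0.1, -1.3]
opening: 0.0544
gripper_force: 30.0
```

```bash

python3 -m creep '[{"grip":1,"delta_pos":[0,-0.014,0],"rotation":[0,0,0]},{"grip":1,"delta_pos":[0,-0.014,0],"rotation":[0,0,0]}]'|grep -E 'tool|force:'
for i in 1 2 3; do python3 -m creep '[{"grip":1,"delta_pos":[-0.004,0,0.012],"rotation":[0,0,0]},{"grip":1,"delta_pos":[-0.004,0,0.012],"rotation":[0,0,0]},{"grip":1,"delta_pos":[-0.004,0,0.012],"rotation":[0,0,0]}]'|grep -E 'tool|force:'; done
```

```text
tool_pos: [0.4905, -0.0711, 0.092]
force: [-0.2, 0.2, -0.4]
gripper_force: 30.0
tool_pos: [0.4906, -0.0711, 0.0914]
force: [-2.8, 2.1, 8.2]
gripper_force: 30.3
tool_pos: [0.4907, -0.0712, 0.0913]
force: [-8.9, 5.9, 23.2]
gripper_force: 30.4
tool_pos: [0.4907, -0.0715, 0.091]
force: [-13.8, 8.1, 35.6]
gripper_force: 30.7
```

```bash

python3 -m creep '[{"grip":1,"delta_pos":[0.008,0,-0.024],"rotation":[0,0,0]},{"grip":1,"delta_pos":[0.008,0,-0.024],"rotation":[0,0,0]}]'|grep -E 'tool|force:'
for i in 1 2; do python3 -m creep '[{"grip":0.25,"delta_pos":[0,0,0],"rotation":[0,0,0]},{"grip":0.25,"delta_pos":[0,0,0],"rotation":[0,0,0]},{"grip":0.25,"delta_pos":[0,0,0],"rotation":[0,0,0]}]'|grep -E 'tool|force:|open'; done
for i in 1 2; do python3 -m creep '[{"grip":0.25,"delta_pos":[0.124,0,-0.38],"rotation":[0,0,0]},{"grip":0.25,"delta_pos":[0.28,0,-0.87],"rotation":[0,0,0]},{"grip":0.25,"delta_pos":[0.28,0,-0.87],"rotation":[0,0,0]}]'|grep -E 'tool|force:|open'; done
python3 - <<'E'
from h import *
w=snap('wrist','w8.png'); print(ctrl.get_obs()['clock'])
c=onz
print('ring top at z.078 pred',proj(w,[.4905,-.0775,.078]),'pins',[proj(w,[.4905+a,-.0775+b,.106]).round() for a in(-.024,.024) for b in(-.024,.024)])
E
```

```text
tool_pos: [0.4907, -0.0709, 0.0913]
force: [-2.2, 2.4, 9.6]
gripper_force: 30.5
tool_pos: [0.4903, -0.0712, 0.0904]
force: [0.0, -0.2, -0.0]
opening: 0.0652
gripper_force: 0.0
tool_pos: [0.4904, -0.0711, 0.0906]
force: [-0.4, 0.1, 0.2]
opening: 0.0659
gripper_force: 0.0
tool_pos: [0.4939, -0.0695, 0.1876]
force: [0.6, 0.5, -0.2]
opening: 0.0656
gripper_force: 0.0
tool_pos: [0.4937, -0.0697, 0.2797]
force: [0.3, -0.1, -0.1]
opening: 0.0656
gripper_force: 0.0
38.7
ring top at z.078 pred [261.28237282 219.21199192] pins [array([286., 197.]), array([286., 246.]), array([237., 197.]), array([237., 246.])]
```

```bash
python3 - <<'E'
from h import *
np.set_printoptions(precision=4,suppress=True)
w=load('w8.npz');c=w['color'].astype(int)
print([(x,c[219,x].tolist()) for x in range(222,302,3)])
print([(y,c[y,261].tolist()) for y in range(180,262,3)])
E
```

```text
[(222, [149, 154, 154]), (225, [231, 227, 221]), (228, [220, 216, 209]), (231, [220, 216, 209]), (234, [234, 231, 225]), (237, [121, 119, 122]), (240, [130, 127, 129]), (243, [131, 127, 129]), (246, [130, 127, 129]), (249, [131, 127, 130]), (252, [123, 120, 122]), (255, [113, 109, 112]), (258, [72, 70, 71]), (261, [73, 70, 73]), (264, [73, 70, 74]), (267, [73, 70, 73]), (270, [68, 66, 67]), (273, [134, 132, 133]), (276, [132, 129, 132]), (279, [133, 130, 133]), (282, [133, 130, 132]), (285, [132, 130, 132]), (288, [123, 120, 124]), (291, [156, 154, 147]), (294, [154, 150, 144]), (297, [153, 150, 145]), (300, [97, 101, 101])]
[(180, [155, 151, 145]), (183, [155, 151, 147]), (186, [154, 150, 145]), (189, [155, 151, 145]), (192, [137, 133, 128]), (195, [125, 123, 125]), (198, [133, 130, 133]), (201, [135, 131, 134]), (204, [134, 130, 133]), (207, [134, 130, 133]), (210, [128, 125, 127]), (213, [74, 71, 73]), (216, [72, 69, 73]), (219, [73, 70, 73]), (222, [74, 72, 74]), (225, [83, 80, 80]), (228, [113, 110, 112]), (231, [134, 133, 134]), (234, [131, 128, 131]), (237, [126, 123, 126]), (240, [132, 130, 131]), (243, [132, 129, 132]), (246, [133, 130, 126]), (249, [151, 147, 142]), (252, [152, 148, 143]), (255, [136, 132, 129]), (258, [180, 177, 171]), (261, [172, 169, 163])]
```

The wrist view numbers show spacer 1 lying flat in the pins: columns 236–290, rows 194–247, bore centred. On to the second spacer.

```bash
cat >> h.py <<'E'
def plan(y,z,target):
    Rt=np.c_[np.cross(y,z),y,z]; r=rotfix(y,z)
    print('rot/2',r/2,'then shift',(Rt.T@(np.array(target)-ctrl.get_obs()['tool_pos'])*10).round(3))
def grasp(n,s=.015,h=.018,lift=0): return peg(n,s,.0028)+h*up(15)+lift*AX
E
python3 - <<'E'
from h import *
plan(YR,-up(15),grasp(-.045,lift=.06)); print(grasp(-.045,lift=.06))
E
```

```text
rot/2 [-0.01085 -0.15995  0.3807 ] then shift [-0.963  2.376  1.325]
[0.51967818 0.19834866 0.17378566]
```

```bash

for i in 1 2; do python3 -m creep '[{"grip":0.25,"delta_pos":[0,0,0],"rotation":[-0.011,-0.16,0.38]},{"grip":0.25,"delta_pos":[0,0,0],"rotation":[-0.011,-0.16,0.38]},{"grip":0.25,"delta_pos":[0,0,0],"rotation":[-0.011,-0.16,0.38]},{"grip":0.25,"delta_pos":[0,0,0],"rotation":[-0.011,-0.16,0.38]},{"grip":0.25,"delta_pos":[0,0,0],"rotation":[-0.011,-0.16,0.38]}]'|grep -E 'tool|ori'; done
for i in 1 2 3; do python3 -m creep '[{"grip":0.25,"delta_pos":[-0.32,0.79,0.44],"rotation":[0,0,0]},{"grip":0.25,"delta_pos":[-0.32,0.79,0.44],"rotation":[0,0,0]},{"grip":0.25,"delta_pos":[-0.32,0.79,0.44],"rotation":[0,0,0]},{"grip":0.25,"delta_pos":[-0.32,0.79,0.44],"rotation":[0,0,0]}]'|grep -E 'tool|ori'; done
python3 -m creep '[{"grip":0.25,"delta_pos":[0,0,0],"rotation":[0,0,0]},{"grip":0.25,"delta_pos":[0,0,0],"rotation":[0,0,0]}]'|grep -E 'tool|ori'
python3 - <<'E'
from h import *
plan(YR,-up(15),grasp(-.045,lift=.03));plan(YR,-up(15),grasp(-.045))
E
```

```text
tool_pos: [0.4903, -0.071, 0.2729]
orientation: [-175.1, -1.6, -124.1]
tool_pos: [0.4898, -0.0709, 0.2727]
orientation: [179.9, 14.6, -157.7]
tool_pos: [0.4988, 0.0195, 0.2379]
orientation: [-180.0, 14.4, -157.2]
tool_pos: [0.5078, 0.1077, 0.204]
orientation: [-180.0, 14.5, -157.4]
tool_pos: [0.5168, 0.1961, 0.1699]
orientation: [-180.0, 14.5, -157.5]
tool_pos: [0.517, 0.1956, 0.1709]
orientation: [179.9, 14.6, -157.6]
rot/2 [ 0.0003  -0.00195 -0.     ] then shift [-0.134  0.015  0.266]
rot/2 [ 0.0003  -0.00195 -0.     ] then shift [-0.227  0.015  0.552]
```

```bash

python3 -m creep '[{"grip":0.25,"delta_pos":[-0.134,0.015,0.266],"rotation":[0,-0.004,0]},{"grip":0.25,"delta_pos":[-0.134,0.015,0.266],"rotation":[0,-0.004,0]},{"grip":0.25,"delta_pos":[-0.134,0.015,0.266],"rotation":[0,-0.004,0]}]'|grep -E 'tool|ori'
python3 -m creep '[{"grip":0.25,"delta_pos":[-0.093,0,0.286],"rotation":[0,0,0]},{"grip":0.25,"delta_pos":[-0.093,0,0.286],"rotation":[0,0,0]},{"grip":0.25,"delta_pos":[-0.093,0,0.286],"rotation":[0,0,0]},{"grip":0.25,"delta_pos":[-0.093,0,0.286],"rotation":[0,0,0]}]'
python3 - <<'E'
from h import *
plan(YR,-up(15),grasp(-.045))
E
```

```text
tool_pos: [0.5342, 0.2047, 0.1477]
orientation: [180.0, 14.9, -157.6]
clock: 41.8
tool_pos: [0.5493, 0.2119, 0.1235]
orientation: [179.9, 15.0, -157.5]
force: [-0.4, 0.2, -0.3]
opening: 0.0659
gripper_force: 0.0
rot/2 [0.0004 0.     0.0004] then shift [-0.001 -0.012  0.001]
```

```bash

python3 -m creep '[{"grip":1,"delta_pos":[0,-0.008,0],"rotation":[0,0,0]},{"grip":1,"delta_pos":[0,-0.008,0],"rotation":[0,0,0]},{"grip":1,"delta_pos":[0,-0.008,0],"rotation":[0,0,0]},{"grip":1,"delta_pos":[0,-0.008,0],"rotation":[0,0,0]}]'|grep -E 'tool|forc|open'
python3 -m creep '[{"grip":1,"delta_pos":[0.047,0,-0.143],"rotation":[0,0,0]},{"grip":1,"delta_pos":[0.094,0,-0.286],"rotation":[0,0,0]},{"grip":1,"delta_pos":[0.15,0,-0.45],"rotation":[0,0,0]},{"grip":1,"delta_pos":[0.15,0,-0.45],"rotation":[0,0,0]}]'|grep -E 'tool|force|open'
python3 -m creep '[{"grip":1,"delta_pos":[-0.2,0,-0.77],"rotation":[0,0,0]},{"grip":1,"delta_pos":[-0.2,0,-0.77],"rotation":[0.006,0.08,-0.19]},{"grip":1,"delta_pos":[-0.2,0,-0.77],"rotation":[0.011,0.16,-0.38]},{"grip":1,"delta_pos":[-0.2,0,-0.77],"rotation":[0.011,0.16,-0.38]},{"grip":1,"delta_pos":[-0.2,0,-0.77],"rotation":[0.011,0.16,-0.38]}]'|grep -E 'tool|open'
python3 -m creep '[{"grip":1,"delta_pos":[0,0,0],"rotation":[0.011,0.16,-0.38]},{"grip":1,"delta_pos":[0,0,0],"rotation":[0.011,0.16,-0.38]},{"grip":1,"delta_pos":[0,0,0],"rotation":[0.011,0.16,-0.38]},{"grip":1,"delta_pos":[0,0,0],"rotation":[0.011,0.16,-0.38]},{"grip":1,"delta_pos":[0,0,0],"rotation":[0.011,0.16,-0.38]}]'|grep -E 'tool|open'
python3 - <<'E'
from h import *
w=snap('wrist','w9.png'); c=w['color'].astype(int)
print([(y,c[y,258].tolist()) for y in range(186,275,2)])
plan(SY,SZ,nestTCP(.2))
E
```

```text
tool_pos: [0.5497, 0.2113, 0.1233]
force: [-3.6, -1.5, 8.2]
opening: 0.0545
gripper_force: 30.0
tool_pos: [0.5254, 0.2014, 0.1641]
force: [0.1, 0.4, 0.2]
opening: 0.0547
gripper_force: 30.0
tool_pos: [0.5253, 0.2011, 0.2416]
opening: 0.0546
tool_pos: [0.5251, 0.2016, 0.2401]
opening: 0.0545
[(186, [120, 117, 112]), (188, [122, 118, 114]), (190, [123, 119, 115]), (192, [122, 119, 114]), (194, [125, 121, 117]), (196, [122, 120, 114]), (198, [123, 120, 115]), (200, [107, 104, 104]), (202, [127, 125, 127]), (204, [141, 136, 139]), (206, [139, 136, 138]), (208, [141, 137, 139]), (210, [139, 137, 140]), (212, [140, 137, 140]), (214, [143, 139, 141]), (216, [140, 136, 139]), (218, [139, 137, 139]), (220, [140, 137, 139]), (222, [140, 137, 140]), (224, [138, 134, 136]), (226, [139, 135, 138]), (228, [139, 135, 138]), (230, [138, 135, 137]), (232, [139, 137, 139]), (234, [123, 121, 122]), (236, [161, 156, 151]), (238, [182, 178, 173]), (240, [186, 181, 176]), (242, [188, 184, 177]), (244, [195, 190, 184]), (246, [111, 108, 104]), (248, [106, 104, 100]), (250, [81, 75, 77]), (252, [100, 96, 97]), (254, [105, 99, 101]), (256, [103, 97, 98]), (258, [103, 97, 99]), (260, [103, 97, 98]), (262, [103, 97, 99]), (264, [103, 98, 99]), (266, [103, 97, 99]), (268, [103, 98, 99]), (270, [98, 94, 96]), (272, [86, 85, 86]), (274, [87, 84, 86])]
rot/2 [-0.00045  0.0053  -0.01185] then shift [2.519 0.345 1.062]
```

```bash

for i in 1 2 3; do python3 -m creep '[{"grip":1,"delta_pos":[0.845,0.115,0.354],"rotation":[0,0.0035,-0.008]},{"grip":1,"delta_pos":[0.845,0.115,0.354],"rotation":[0,0.0035,-0.008]},{"grip":1,"delta_pos":[0.845,0.115,0.354],"rotation":[0,0.0035,-0.008]},{"grip":1,"delta_pos":[0.845,0.115,0.354],"rotation":[0,0.0035,-0.008]}]'|grep -E 'tool|open'; done
python3 -m creep '[{"grip":1,"delta_pos":[0,0,0],"rotation":[0,0,0]},{"grip":1,"delta_pos":[0,0,0],"rotation":[0,0,0]},{"grip":1,"delta_pos":[0,0,0],"rotation":[0,0,0]}]'|grep -E 'tool|ori'
python3 - <<'E'
from h import *
plan(SY,SZ,nestTCP(.13,x0=0)); print(nestTCP(.13,x0=0))
E
```

```text
tool_pos: [0.5099, 0.1096, 0.2319]
opening: 0.0544
tool_pos: [0.4964, 0.0196, 0.2231]
opening: 0.0544
tool_pos: [0.4838, -0.071, 0.2147]
opening: 0.0544
tool_pos: [0.4836, -0.0704, 0.2145]
orientation: [-179.7, -17.8, -90.3]
rot/2 [-0.00105  0.00125 -0.0015 ] then shift [-0.193 -0.069  0.645]
[ 0.4905     -0.07193769  0.14711902]
```

```bash

python3 -m creep '[{"grip":1,"delta_pos":[-0.1,-0.069,0.32],"rotation":[-0.002,0.002,-0.003]},{"grip":1,"delta_pos":[-0.193,-0.069,0.645],"rotation":[-0.002,0.002,-0.003]},{"grip":1,"delta_pos":[-0.193,-0.069,0.645],"rotation":[-0.002,0.002,-0.003]},{"grip":1,"delta_pos":[-0.193,-0.069,0.645],"rotation":[-0.002,0.002,-0.003]},{"grip":1,"delta_pos":[-0.193,-0.069,0.645],"rotation":[-0.002,0.002,-0.003]}]'|grep -E 'tool'
python3 -m creep '[{"grip":1,"delta_pos":[0,0,0],"rotation":[0,0,0]},{"grip":1,"delta_pos":[0,0,0],"rotation":[0,0,0]},{"grip":1,"delta_pos":[0,0,0],"rotation":[0,0,0]}]'|grep -E 'tool|ori'
```

```text
tool_pos: [0.4913, -0.0722, 0.1487]
tool_pos: [0.4905, -0.0726, 0.1478]
orientation: [-179.9, -17.9, -90.1]
```

```bash

for i in 1 2 3 4 5 6 7; do python3 -m creep '[{"grip":1,"delta_pos":[-0.02,0,0.06],"rotation":[0,0,0]},{"grip":1,"delta_pos":[-0.02,0,0.06],"rotation":[0,0,0]},{"grip":1,"delta_pos":[-0.02,0,0.06],"rotation":[0,0,0]}]'|grep -E 'tool|^force:'; done
for i in 1 2 3; do python3 -m creep '[{"grip":1,"delta_pos":[-0.003,0,0.01],"rotation":[0,0,0]},{"grip":1,"delta_pos":[-0.003,0,0.01],"rotation":[0,0,0]},{"grip":1,"delta_pos":[-0.003,0,0.01],"rotation":[0,0,0]}]'|grep -E 'tool|^force:|open'; done
```

```text
tool_pos: [0.49, -0.0729, 0.1405]
force: [0.0, 0.0, -1.5]
tool_pos: [0.49, -0.0727, 0.1342]
force: [0.2, -0.2, -0.8]
tool_pos: [0.4901, -0.0727, 0.128]
force: [-0.4, -0.2, -1.7]
tool_pos: [0.4901, -0.0726, 0.1216]
force: [0.3, -0.5, 0.3]
tool_pos: [0.4901, -0.0726, 0.1153]
force: [-0.6, 0.8, -1.5]
tool_pos: [0.4901, -0.0725, 0.109]
force: [0.4, -0.6, -0.2]
tool_pos: [0.4901, -0.0725, 0.1027]
force: [-0.5, 0.0, -0.2]
tool_pos: [0.4903, -0.0724, 0.1019]
force: [0.7, 0.5, 0.1]
opening: 0.0543
tool_pos: [0.4905, -0.0724, 0.1013]
force: [-0.6, 1.4, 5.2]
opening: 0.0541
tool_pos: [0.4906, -0.0724, 0.1011]
force: [-7.2, 4.7, 18.6]
opening: 0.0547
```

Contact comes 9.8 mm above the last one, as expected for a spacer. I release and fetch the third.

```bash

for i in 1 2; do python3 -m creep '[{"grip":0.25,"delta_pos":[0.003,0,-0.01],"rotation":[0,0,0]},{"grip":0.25,"delta_pos":[0.003,0,-0.01],"rotation":[0,0,0]},{"grip":0.25,"delta_pos":[0.003,0,-0.01],"rotation":[0,0,0]}]'|grep -E 'tool|^force:|open'; done
for i in 1 2; do python3 -m creep '[{"grip":0.25,"delta_pos":[0.124,0,-0.38],"rotation":[0,0,0]},{"grip":0.25,"delta_pos":[0.28,0,-0.87],"rotation":[0,0,0]},{"grip":0.25,"delta_pos":[0.28,0,-0.87],"rotation":[0,0,0]}]'|grep -E 'tool|force:|open'; done
python3 - <<'E'
from h import *
w=snap('wrist','w10.png'); c=w['color'].astype(int)
p=proj(w,[.4905,-.0775,.088]); print(p,ctrl.get_obs()['clock']); x,y=p.round().astype(int)
g=c.sum(2)//3
print('row',[(i,int(g[y,i])) for i in range(x-34,x+36,2)]); print('col',[(i,int(g[i,x])) for i in range(y-34,y+36,2)])
plan(YR,-up(15),grasp(.135,lift=.06)); print(grasp(.135,lift=.06))
E
```

```text
tool_pos: [0.4902, -0.0724, 0.1006]
force: [0.2, -0.4, -0.5]
opening: 0.0653
tool_pos: [0.4902, -0.0724, 0.1017]
force: [-0.0, 0.2, -0.0]
opening: 0.0658
tool_pos: [0.4934, -0.071, 0.1988]
force: [0.4, -0.1, -0.1]
opening: 0.0658
gripper_force: 0.0
tool_pos: [0.493, -0.0713, 0.2908]
force: [0.5, -0.2, 0.4]
opening: 0.0657
gripper_force: 0.0
[261.02387457 220.42674055] 50.2
row [(227, 214), (229, 213), (231, 213), (233, 216), (235, 227), (237, 117), (239, 127), (241, 127), (243, 128), (245, 127), (247, 128), (249, 128), (251, 129), (253, 101), (255, 111), (257, 68), (259, 70), (261, 70), (263, 69), (265, 70), (267, 70), (269, 67), (271, 103), (273, 131), (275, 128), (277, 129), (279, 131), (281, 129), (283, 130), (285, 130), (287, 119), (289, 150), (291, 149), (293, 149), (295, 150)]
col [(186, 147), (188, 146), (190, 147), (192, 150), (194, 130), (196, 110), (198, 131), (200, 131), (202, 132), (204, 131), (206, 131), (208, 130), (210, 132), (212, 97), (214, 71), (216, 71), (218, 72), (220, 70), (222, 70), (224, 75), (226, 89), (228, 115), (230, 93), (232, 132), (234, 130), (236, 127), (238, 125), (240, 125), (242, 130), (244, 131), (246, 124), (248, 140), (250, 146), (252, 145), (254, 116)]
rot/2 [-0.01115 -0.15935  0.37965] then shift [-0.946  4.188  1.435]
[0.45108551 0.36476694 0.17378566]
```

```bash

for i in 1 2; do python3 -m creep '[{"grip":0.25,"delta_pos":[0,0,0],"rotation":[-0.011,-0.16,0.38]},{"grip":0.25,"delta_pos":[0,0,0],"rotation":[-0.011,-0.16,0.38]},{"grip":0.25,"delta_pos":[0,0,0],"rotation":[-0.011,-0.16,0.38]},{"grip":0.25,"delta_pos":[0,0,0],"rotation":[-0.011,-0.16,0.38]},{"grip":0.25,"delta_pos":[0,0,0],"rotation":[-0.011,-0.16,0.38]}]'|grep -E 'tool|ori'; done
for i in 1 2 3 4 5; do python3 -m creep '[{"grip":0.25,"delta_pos":[-0.189,0.838,0.287],"rotation":[0,0,0]},{"grip":0.25,"delta_pos":[-0.189,0.838,0.287],"rotation":[0,0,0]},{"grip":0.25,"delta_pos":[-0.189,0.838,0.287],"rotation":[0,0,0]},{"grip":0.25,"delta_pos":[-0.189,0.838,0.287],"rotation":[0,0,0]}]'|grep -E 'tool'; done
python3 -m creep '[{"grip":0.25,"delta_pos":[0,0,0],"rotation":[0,0,0]},{"grip":0.25,"delta_pos":[0,0,0],"rotation":[0,0,0]}]'|grep -E 'tool|ori'
python3 - <<'E'
from h import *
plan(YR,-up(15),grasp(.135,lift=.03));plan(YR,-up(15),grasp(.135)); print(ctrl.get_obs()['joint_pos'])
E
```

```text
tool_pos: [0.4897, -0.0725, 0.284]
orientation: [-175.1, -1.5, -124.3]
tool_pos: [0.4892, -0.0724, 0.2838]
orientation: [179.9, 14.8, -157.9]
tool_pos: [0.4815, 0.016, 0.2609]
tool_pos: [0.4738, 0.1025, 0.2385]
tool_pos: [0.4659, 0.1891, 0.2158]
tool_pos: [0.4579, 0.276, 0.193]
tool_pos: [0.4498, 0.3631, 0.1702]
tool_pos: [0.4498, 0.3629, 0.1709]
orientation: [179.9, 14.8, -157.8]
rot/2 [ 0.00025 -0.0013  -0.001  ] then shift [-0.118  0.012  0.263]
rot/2 [ 0.00025 -0.0013  -0.001  ] then shift [-0.211  0.012  0.548]
[  63.84899511    7.83742631  -35.62579928   16.42440864  -36.46717136
 -144.01137291]
```

```bash

python3 -m creep '[{"grip":0.25,"delta_pos":[-0.118,0.012,0.263],"rotation":[0,-0.0026,-0.002]},{"grip":0.25,"delta_pos":[-0.118,0.012,0.263],"rotation":[0,-0.0026,-0.002]},{"grip":0.25,"delta_pos":[-0.118,0.012,0.263],"rotation":[0,-0.0026,-0.002]}]'|grep -E 'tool|ori'
python3 -m creep '[{"grip":0.25,"delta_pos":[-0.093,0,0.286],"rotation":[0,0,0]},{"grip":0.25,"delta_pos":[-0.093,0,0.286],"rotation":[0,0,0]},{"grip":0.25,"delta_pos":[-0.093,0,0.286],"rotation":[0,0,0]},{"grip":0.25,"delta_pos":[-0.093,0,0.286],"rotation":[0,0,0]}]'
python3 - <<'E'
from h import *
plan(YR,-up(15),grasp(.135))
E
```

```text
tool_pos: [0.4657, 0.3711, 0.1478]
orientation: [-180.0, 14.9, -157.6]
clock: 54.1
tool_pos: [0.4806, 0.3785, 0.1237]
orientation: [180.0, 15.0, -157.5]
force: [-0.1, -0.7, 0.3]
opening: 0.0661
gripper_force: 0.0
rot/2 [0.00035 0.0001  0.0005 ] then shift [-0.001 -0.015  0.003]
```

```bash

python3 -m creep '[{"grip":1,"delta_pos":[0,-0.01,0],"rotation":[0,0,0]},{"grip":1,"delta_pos":[0,-0.01,0],"rotation":[0,0,0]},{"grip":1,"delta_pos":[0,-0.01,0],"rotation":[0,0,0]},{"grip":1,"delta_pos":[0,-0.01,0],"rotation":[0,0,0]}]'|grep -E 'tool|forc|open'
python3 -m creep '[{"grip":1,"delta_pos":[0.047,0,-0.143],"rotation":[0,0,0]},{"grip":1,"delta_pos":[0.094,0,-0.286],"rotation":[0,0,0]},{"grip":1,"delta_pos":[0.15,0,-0.45],"rotation":[0,0,0]},{"grip":1,"delta_pos":[0.15,0,-0.45],"rotation":[0,0,0]}]'|grep -E 'tool|force|open'
python3 -m creep '[{"grip":1,"delta_pos":[-0.2,0,-0.77],"rotation":[0,0,0]},{"grip":1,"delta_pos":[-0.2,0,-0.77],"rotation":[0.006,0.08,-0.19]},{"grip":1,"delta_pos":[-0.2,0,-0.77],"rotation":[0.011,0.16,-0.38]},{"grip":1,"delta_pos":[-0.2,0,-0.77],"rotation":[0.011,0.16,-0.38]},{"grip":1,"delta_pos":[-0.2,0,-0.77],"rotation":[0.011,0.16,-0.38]}]'|grep -E 'tool|open'
python3 -m creep '[{"grip":1,"delta_pos":[0,0,0],"rotation":[0.011,0.16,-0.38]},{"grip":1,"delta_pos":[0,0,0],"rotation":[0.011,0.16,-0.38]},{"grip":1,"delta_pos":[0,0,0],"rotation":[0.011,0.16,-0.38]},{"grip":1,"delta_pos":[0,0,0],"rotation":[0.011,0.16,-0.38]},{"grip":1,"delta_pos":[0,0,0],"rotation":[0.011,0.16,-0.38]}]'|grep -E 'tool|open'
python3 - <<'E'
from h import *
w=snap('wrist','w11.png'); c=w['color'].astype(int)
print([(y,int(c[y,258].sum()//3)) for y in range(190,246,2)])
plan(SY,SZ,nestTCP(.2,x0=0))
E
```

```text
tool_pos: [0.481, 0.3776, 0.1234]
force: [-3.8, -2.3, 6.4]
opening: 0.0543
gripper_force: 30.0
tool_pos: [0.4567, 0.3681, 0.1641]
force: [0.5, 0.1, -0.6]
opening: 0.0546
gripper_force: 30.0
tool_pos: [0.4566, 0.3675, 0.2417]
opening: 0.0544
tool_pos: [0.4567, 0.3679, 0.2399]
opening: 0.0547
[(190, 123), (192, 127), (194, 122), (196, 124), (198, 125), (200, 110), (202, 128), (204, 143), (206, 141), (208, 143), (210, 143), (212, 143), (214, 146), (216, 142), (218, 142), (220, 142), (222, 143), (224, 141), (226, 141), (228, 142), (230, 141), (232, 143), (234, 130), (236, 159), (238, 185), (240, 182), (242, 181), (244, 187)]
rot/2 [-0.00065  0.00545 -0.013  ] then shift [ 4.114 -0.34   1.574]
```

```bash

for i in 1 2 3 4 5; do python3 -m creep '[{"grip":1,"delta_pos":[0.823,-0.068,0.3],"rotation":[0,0.002,-0.005]},{"grip":1,"delta_pos":[0.823,-0.068,0.3],"rotation":[0,0.002,-0.005]},{"grip":1,"delta_pos":[0.823,-0.068,0.3],"rotation":[0,0.002,-0.005]},{"grip":1,"delta_pos":[0.823,-0.068,0.3],"rotation":[0,0.002,-0.005]}]'|grep -E 'tool|open'; done
python3 -m creep '[{"grip":1,"delta_pos":[0,0,0],"rotation":[0,0,0]},{"grip":1,"delta_pos":[0,0,0],"rotation":[0,0,0]},{"grip":1,"delta_pos":[0,0,0],"rotation":[0,0,0]}]'|grep -E 'tool|ori'
python3 - <<'E'
from h import *
plan(SY,SZ,nestTCP(.14,x0=0)); print(nestTCP(.14,x0=0))
E
```

```text
tool_pos: [0.4597, 0.279, 0.2368]
opening: 0.0544
tool_pos: [0.4636, 0.1923, 0.2324]
opening: 0.0543
tool_pos: [0.4682, 0.1051, 0.2281]
opening: 0.0546
tool_pos: [0.4733, 0.0176, 0.224]
opening: 0.0542
tool_pos: [0.479, -0.07, 0.2201]
opening: 0.0542
tool_pos: [0.4785, -0.0697, 0.22]
orientation: [-179.7, -17.7, -90.4]
rot/2 [-0.0012   0.00185 -0.00195] then shift [-0.173 -0.12   0.605]
[ 0.4905     -0.07193769  0.15711902]
```

```bash

python3 -m creep '[{"grip":1,"delta_pos":[-0.09,-0.12,0.3],"rotation":[-0.002,0.0035,-0.004]},{"grip":1,"delta_pos":[-0.173,-0.12,0.605],"rotation":[-0.002,0.0035,-0.004]},{"grip":1,"delta_pos":[-0.173,-0.12,0.605],"rotation":[-0.002,0.0035,-0.004]},{"grip":1,"delta_pos":[-0.173,-0.12,0.605],"rotation":[-0.002,0.0035,-0.004]},{"grip":1,"delta_pos":[-0.173,-0.12,0.605],"rotation":[-0.002,0.0035,-0.004]}]'|grep -E 'tool'
python3 -m creep '[{"grip":1,"delta_pos":[0,0,0],"rotation":[0,0,0]},{"grip":1,"delta_pos":[0,0,0],"rotation":[0,0,0]},{"grip":1,"delta_pos":[0,0,0],"rotation":[0,0,0]}]'|grep -E 'tool|ori'
for i in 1 2 3; do python3 -m creep '[{"grip":1,"delta_pos":[-0.02,0,0.06],"rotation":[0,0,0]},{"grip":1,"delta_pos":[-0.02,0,0.06],"rotation":[0,0,0]},{"grip":1,"delta_pos":[-0.02,0,0.06],"rotation":[0,0,0]}]'|grep -E 'tool|^force:'; done
```

```text
tool_pos: [0.4914, -0.0722, 0.1587]
tool_pos: [0.4907, -0.0726, 0.1578]
orientation: [-179.9, -18.0, -90.1]
tool_pos: [0.4903, -0.0729, 0.1505]
force: [0.2, -0.0, -1.1]
tool_pos: [0.4903, -0.0728, 0.1442]
force: [0.5, 0.1, -0.7]
tool_pos: [0.4903, -0.0727, 0.138]
force: [-0.3, 0.9, -0.4]
```

```bash

for i in 1 2 3 4; do python3 -m creep '[{"grip":1,"delta_pos":[-0.02,0,0.06],"rotation":[0,0,0]},{"grip":1,"delta_pos":[-0.02,0,0.06],"rotation":[0,0,0]},{"grip":1,"delta_pos":[-0.02,0,0.06],"rotation":[0,0,0]}]'|grep -E 'tool|^force:'; done
for i in 1 2 3; do python3 -m creep '[{"grip":1,"delta_pos":[-0.003,0,0.01],"rotation":[0,0,0]},{"grip":1,"delta_pos":[-0.003,0,0.01],"rotation":[0,0,0]},{"grip":1,"delta_pos":[-0.003,0,0.01],"rotation":[0,0,0]}]'|grep -E 'tool|^force:|open'; done
```

```text
tool_pos: [0.4903, -0.0727, 0.1317]
force: [0.2, 0.5, -0.8]
tool_pos: [0.4903, -0.0727, 0.1253]
force: [1.1, -0.7, -0.5]
tool_pos: [0.4903, -0.0726, 0.119]
force: [0.4, 0.5, -1.0]
tool_pos: [0.4903, -0.0725, 0.1127]
force: [0.6, -0.6, -0.4]
tool_pos: [0.4906, -0.0724, 0.1119]
force: [-0.4, -0.1, -0.5]
opening: 0.0545
tool_pos: [0.4907, -0.0725, 0.1115]
force: [-2.8, 1.8, 6.2]
opening: 0.0545
tool_pos: [0.4908, -0.0726, 0.1114]
force: [-7.1, 6.1, 18.6]
opening: 0.0544
```

```bash

for i in 1 2; do python3 -m creep '[{"grip":0.25,"delta_pos":[0.003,0,-0.01],"rotation":[0,0,0]},{"grip":0.25,"delta_pos":[0.003,0,-0.01],"rotation":[0,0,0]},{"grip":0.25,"delta_pos":[0.003,0,-0.01],"rotation":[0,0,0]}]'|grep -E 'tool|^force:|open'; done
for i in 1 2; do python3 -m creep '[{"grip":0.25,"delta_pos":[0.124,0,-0.38],"rotation":[0,0,0]},{"grip":0.25,"delta_pos":[0.28,0,-0.87],"rotation":[0,0,0]},{"grip":0.25,"delta_pos":[0.28,0,-0.87],"rotation":[0,0,0]}]'|grep -E 'tool|^force:'; done
for i in 1 2; do python3 -m creep '[{"grip":0.25,"delta_pos":[0,0,0],"rotation":[-0.011,-0.16,0.38]},{"grip":0.25,"delta_pos":[0,0,0],"rotation":[-0.011,-0.16,0.38]},{"grip":0.25,"delta_pos":[0,0,0],"rotation":[-0.011,-0.16,0.38]},{"grip":0.25,"delta_pos":[0,0,0],"rotation":[-0.011,-0.16,0.38]},{"grip":0.25,"delta_pos":[0,0,0],"rotation":[-0.011,-0.16,0.38]}]'|grep -E 'tool|ori'; done
python3 - <<'E'
from h import *
plan(YR,-up(15),grasp(.045,.02,.014,.06)); print(grasp(.045,.02,.014,.06),ctrl.get_obs()['clock'])
E
```

```text
tool_pos: [0.4905, -0.0725, 0.1108]
force: [1.1, -0.2, 0.7]
opening: 0.065
tool_pos: [0.4905, -0.0725, 0.1118]
force: [-0.1, 0.3, 0.1]
opening: 0.0656
tool_pos: [0.4936, -0.0711, 0.2088]
force: [0.3, 0.3, -0.9]
tool_pos: [0.4932, -0.0713, 0.3008]
force: [0.1, -0.0, -0.4]
tool_pos: [0.4904, -0.0724, 0.295]
orientation: [-175.0, -1.5, -124.3]
tool_pos: [0.4898, -0.0724, 0.2945]
orientation: [179.9, 14.8, -157.9]
rot/2 [-0.      -0.001   -0.00145] then shift [-0.936  3.289  1.497]
[0.48381962 0.2809139  0.17411696] 64.25
```

```bash

for i in 1 2 3 4; do python3 -m creep '[{"grip":0.25,"delta_pos":[-0.234,0.822,0.36],"rotation":[0,0,0]},{"grip":0.25,"delta_pos":[-0.234,0.822,0.36],"rotation":[0,0,0]},{"grip":0.25,"delta_pos":[-0.234,0.822,0.36],"rotation":[0,0,0]},{"grip":0.25,"delta_pos":[-0.234,0.822,0.36],"rotation":[0,0,0]}]'|grep -E 'tool'; done
python3 -m creep '[{"grip":0.25,"delta_pos":[0,0,0],"rotation":[0,0,0]},{"grip":0.25,"delta_pos":[0,0,0],"rotation":[0,0,0]}]'|grep -E 'tool|ori'
python3 - <<'E'
from h import *
plan(YR,-up(15),grasp(.045,.02,.014,.03));plan(YR,-up(15),grasp(.045,.02,.014))
E
```

```text
tool_pos: [0.4882, 0.017, 0.2654]
tool_pos: [0.4868, 0.1043, 0.2369]
tool_pos: [0.4852, 0.1918, 0.2081]
tool_pos: [0.4835, 0.2796, 0.1793]
tool_pos: [0.4835, 0.2793, 0.1801]
orientation: [179.9, 14.8, -157.8]
rot/2 [ 5.0e-05 -1.2e-03 -9.5e-04] then shift [-0.086  0.014  0.345]
rot/2 [ 5.0e-05 -1.2e-03 -9.5e-04] then shift [-0.179  0.014  0.631]
```

```bash

python3 -m creep '[{"grip":0.25,"delta_pos":[-0.086,0.014,0.345],"rotation":[0,-0.0024,-0.002]},{"grip":0.25,"delta_pos":[-0.086,0.014,0.345],"rotation":[0,-0.0024,-0.002]},{"grip":0.25,"delta_pos":[-0.086,0.014,0.345],"rotation":[0,-0.0024,-0.002]}]'|grep -E 'tool|ori'
python3 -m creep '[{"grip":0.25,"delta_pos":[-0.093,-0.01,0.286],"rotation":[0,0,0]},{"grip":0.25,"delta_pos":[-0.093,-0.01,0.286],"rotation":[0,0,0]},{"grip":0.25,"delta_pos":[-0.093,-0.01,0.286],"rotation":[0,0,0]},{"grip":0.25,"delta_pos":[-0.093,-0.01,0.286],"rotation":[0,0,0]}]'|grep -E 'tool|^force'
python3 -m creep '[{"grip":1,"delta_pos":[0,0,0],"rotation":[0,0,0]},{"grip":1,"delta_pos":[0,0,0],"rotation":[0,0,0]},{"grip":1,"delta_pos":[0,0,0],"rotation":[0,0,0]},{"grip":1,"delta_pos":[0,0,0],"rotation":[0,0,0]}]'|grep -E 'tool|forc|open'
python3 - <<'E'
from h import *
plan(YR,-up(15),grasp(.045,.02,.014))
E
```

```text
tool_pos: [0.4984, 0.2871, 0.148]
orientation: [-179.9, 14.9, -157.5]
tool_pos: [0.5139, 0.2936, 0.1242]
force: [-0.2, 0.5, 0.2]
tool_pos: [0.5138, 0.2936, 0.1238]
force: [-3.3, -1.8, 6.8]
opening: 0.0547
gripper_force: 30.0
rot/2 [ 0.0001  -0.       0.00065] then shift [-0.001 -0.003  0.   ]
```

```bash

python3 -m creep '[{"grip":1,"delta_pos":[0.047,0,-0.143],"rotation":[0,0,0]},{"grip":1,"delta_pos":[0.094,0,-0.286],"rotation":[0,0,0]},{"grip":1,"delta_pos":[0.15,0,-0.45],"rotation":[0,0,0]},{"grip":1,"delta_pos":[0.15,0,-0.45],"rotation":[0,0,0]}]'|grep -E 'tool|force|open'
python3 -m creep '[{"grip":1,"delta_pos":[-0.2,0,-0.77],"rotation":[0,0,0]},{"grip":1,"delta_pos":[-0.2,0,-0.77],"rotation":[0.006,0.08,-0.19]},{"grip":1,"delta_pos":[-0.2,0,-0.77],"rotation":[0.011,0.16,-0.38]},{"grip":1,"delta_pos":[-0.2,0,-0.77],"rotation":[0.011,0.16,-0.38]},{"grip":1,"delta_pos":[-0.2,0,-0.77],"rotation":[0.011,0.16,-0.38]}]'|grep -E 'tool|open'
python3 -m creep '[{"grip":1,"delta_pos":[0,0,0],"rotation":[0.011,0.16,-0.38]},{"grip":1,"delta_pos":[0,0,0],"rotation":[0.011,0.16,-0.38]},{"grip":1,"delta_pos":[0,0,0],"rotation":[0.011,0.16,-0.38]},{"grip":1,"delta_pos":[0,0,0],"rotation":[0.011,0.16,-0.38]},{"grip":1,"delta_pos":[0,0,0],"rotation":[0.011,0.16,-0.38]}]'|grep -E 'tool|open'
python3 - <<'E'
from h import *
w=snap('wrist','w12.png'); c=w['color'].astype(int)
print([(y,int(c[y,258].sum()//3)) for y in range(180,260,2)])
R=toolR();o=ctrl.get_obs()['tool_pos']
t=np.radians(18);n=np.array([np.sin(t),0,-np.cos(t)]);e=np.array([np.cos(t),0,np.sin(t)])
for nm,h,th in(('cover',.014,.01),('spacer',.018,.005)): print(nm,'pred rows',[(q,proj(w,o+R@(np.array([0,0,h])+n*th+e*q))[1].round(1)) for q in(.028,.009,-.009)])
plan(SY,SZ,nestTCP(.2,h=.014,x0=0))
E
```

```text
tool_pos: [0.4894, 0.2839, 0.1642]
force: [0.5, -0.1, -2.3]
opening: 0.0546
gripper_force: 30.0
tool_pos: [0.4894, 0.2836, 0.2417]
opening: 0.0549
tool_pos: [0.4893, 0.2841, 0.2401]
opening: 0.0549
[(180, 121), (182, 121), (184, 123), (186, 120), (188, 123), (190, 125), (192, 122), (194, 118), (196, 118), (198, 119), (200, 126), (202, 110), (204, 124), (206, 122), (208, 129), (210, 144), (212, 144), (214, 142), (216, 26), (218, 39), (220, 38), (222, 40), (224, 40), (226, 37), (228, 92), (230, 143), (232, 141), (234, 142), (236, 125), (238, 116), (240, 141), (242, 189), (244, 187), (246, 189), (248, 193), (250, 166), (252, 80), (254, 129), (256, 159), (258, 170)]
cover pred rows [(0.028, np.float64(199.5)), (0.009, np.float64(239.9)), (-0.009, np.float64(278.3))]
spacer pred rows [(0.028, np.float64(196.8)), (0.009, np.float64(235.0)), (-0.009, np.float64(271.3))]
rot/2 [-0.0006  0.0049 -0.0119] then shift [ 3.316 -0.013  1.357]
```

```bash

for i in 1 2 3 4; do python3 -m creep '[{"grip":1,"delta_pos":[0.829,-0.02,0.3],"rotation":[0,0.0025,-0.006]},{"grip":1,"delta_pos":[0.829,-0.02,0.3],"rotation":[0,0.0025,-0.006]},{"grip":1,"delta_pos":[0.829,-0.02,0.3],"rotation":[0,0.0025,-0.006]},{"grip":1,"delta_pos":[0.829,-0.02,0.3],"rotation":[0,0.0025,-0.006]}]'|grep -E 'tool|open'; done
python3 -m creep '[{"grip":1,"delta_pos":[0,0,0],"rotation":[0,0,0]},{"grip":1,"delta_pos":[0,0,0],"rotation":[0,0,0]},{"grip":1,"delta_pos":[0,0,0],"rotation":[0,0,0]}]'|grep -E 'tool|ori'
python3 - <<'E'
from h import *
plan(SY,SZ,nestTCP(.15,h=.014,x0=0)); print(nestTCP(.15,h=.014,x0=0))
E
```

```text
tool_pos: [0.4878, 0.1948, 0.2372]
opening: 0.0545
tool_pos: [0.4874, 0.1076, 0.2332]
opening: 0.0547
tool_pos: [0.4877, 0.0199, 0.2293]
opening: 0.0545
tool_pos: [0.4886, -0.0682, 0.2257]
opening: 0.055
tool_pos: [0.4882, -0.0678, 0.2256]
orientation: [-179.7, -17.8, -90.3]
rot/2 [-0.0012   0.0012  -0.00145] then shift [-0.141 -0.023  0.609]
[ 0.4905     -0.07317376  0.16331479]
```

```bash

python3 -m creep '[{"grip":1,"delta_pos":[-0.07,-0.023,0.3],"rotation":[-0.002,0.002,-0.003]},{"grip":1,"delta_pos":[-0.141,-0.023,0.609],"rotation":[-0.002,0.002,-0.003]},{"grip":1,"delta_pos":[-0.141,-0.023,0.609],"rotation":[-0.002,0.002,-0.003]},{"grip":1,"delta_pos":[-0.141,-0.023,0.609],"rotation":[-0.002,0.002,-0.003]},{"grip":1,"delta_pos":[-0.141,-0.023,0.609],"rotation":[-0.002,0.002,-0.003]}]'|grep -E 'tool'
python3 -m creep '[{"grip":1,"delta_pos":[0,0,0],"rotation":[0,0,0]},{"grip":1,"delta_pos":[0,0,0],"rotation":[0,0,0]},{"grip":1,"delta_pos":[0,0,0],"rotation":[0,0,0]}]'|grep -E 'tool|ori'
for i in 1 2 3 4 5; do python3 -m creep '[{"grip":1,"delta_pos":[-0.02,0,0.06],"rotation":[0,0,0]},{"grip":1,"delta_pos":[-0.02,0,0.06],"rotation":[0,0,0]},{"grip":1,"delta_pos":[-0.02,0,0.06],"rotation":[0,0,0]}]'|grep -E 'tool|^force:'; done
```

```text
tool_pos: [0.4915, -0.0734, 0.1649]
tool_pos: [0.4907, -0.0739, 0.164]
orientation: [-179.9, -17.9, -90.1]
tool_pos: [0.4902, -0.0741, 0.1567]
force: [0.1, 0.7, -2.0]
tool_pos: [0.4903, -0.074, 0.1504]
force: [-0.3, 0.5, -1.5]
tool_pos: [0.4903, -0.074, 0.1441]
force: [0.5, -0.1, -2.4]
tool_pos: [0.4903, -0.0739, 0.1378]
force: [-0.3, -0.6, -1.2]
tool_pos: [0.4903, -0.0739, 0.1315]
force: [0.9, -0.4, -1.0]
```

```bash

for i in 1 2; do python3 -m creep '[{"grip":1,"delta_pos":[-0.01,0,0.03],"rotation":[0,0,0]},{"grip":1,"delta_pos":[-0.01,0,0.03],"rotation":[0,0,0]},{"grip":1,"delta_pos":[-0.01,0,0.03],"rotation":[0,0,0]}]'|grep -E 'tool|^force:'; done
for i in 1 2 3; do python3 -m creep '[{"grip":1,"delta_pos":[-0.003,0,0.01],"rotation":[0,0,0]},{"grip":1,"delta_pos":[-0.003,0,0.01],"rotation":[0,0,0]},{"grip":1,"delta_pos":[-0.003,0,0.01],"rotation":[0,0,0]}]'|grep -E 'tool|^force:|open'; done
```

```text
tool_pos: [0.4904, -0.0738, 0.1285]
force: [0.8, 0.0, -2.0]
tool_pos: [0.4903, -0.0738, 0.1253]
force: [-0.3, 1.0, -1.8]
tool_pos: [0.4904, -0.0738, 0.1243]
force: [0.6, 0.5, -2.1]
opening: 0.0547
tool_pos: [0.4904, -0.0738, 0.1233]
force: [-0.0, 0.2, -1.7]
opening: 0.0549
tool_pos: [0.4906, -0.0739, 0.1227]
force: [-1.4, 0.4, 4.3]
opening: 0.0546
```

```bash

python3 -m creep '[{"grip":1,"delta_pos":[-0.002,0,0.005],"rotation":[0,0,0]},{"grip":1,"delta_pos":[-0.002,0,0.005],"rotation":[0,0,0]}]'|grep -E 'tool|^force:'
for i in 1 2; do python3 -m creep '[{"grip":0.25,"delta_pos":[0.002,0,-0.008],"rotation":[0,0,0]},{"grip":0.25,"delta_pos":[0.002,0,-0.008],"rotation":[0,0,0]},{"grip":0.25,"delta_pos":[0.002,0,-0.008],"rotation":[0,0,0]}]'|grep -E 'tool|^force:|open'; done
for i in 1 2; do python3 -m creep '[{"grip":0.25,"delta_pos":[0.124,0,-0.38],"rotation":[0,0,0]},{"grip":0.25,"delta_pos":[0.28,0,-0.87],"rotation":[0,0,0]},{"grip":0.25,"delta_pos":[0.28,0,-0.87],"rotation":[0,0,0]}]'|grep -E 'tool|^force:'; done
python3 - <<'E'
from h import *
w=snap('wrist','w13.png');snap('scene','s13.png') ; c=w['color'].astype(int)
p=proj(w,[.4905,-.0775,.118]); print(p,ctrl.get_obs()['clock']); x,y=p.round().astype(int)
g=c.sum(2)//3
print('row',[(i,int(g[y,i])) for i in range(x-36,x+36,2)]); print('col',[(i,int(g[i,x])) for i in range(y-36,y+36,2)])
print([proj(w,[.4905+a,-.0775+b,.118]).round(1) for a,b in((.028,0),(-.028,0),(0,.028),(0,-.028))])
# vertical tool: y=-X, z=-Z, and plan to above crank at phi 0
plan(SY,np.array([0,0,-1.]),[.5385,-.361,.3])
E
```

```text
tool_pos: [0.4907, -0.0739, 0.1226]
force: [-4.4, 2.5, 11.2]
tool_pos: [0.4905, -0.0737, 0.1224]
force: [-0.6, -0.5, 0.2]
opening: 0.0652
tool_pos: [0.4904, -0.0736, 0.1233]
force: [-0.2, -0.3, 0.2]
opening: 0.0657
tool_pos: [0.4935, -0.0724, 0.2205]
force: [0.3, 0.7, -1.1]
tool_pos: [0.493, -0.0726, 0.3124]
force: [1.0, 0.8, -0.2]
[261.14994097 222.40613609] 75.8
row [(225, 152), (227, 203), (229, 213), (231, 212), (233, 213), (235, 230), (237, 95), (239, 133), (241, 133), (243, 131), (245, 131), (247, 132), (249, 134), (251, 116), (253, 88), (255, 138), (257, 82), (259, 72), (261, 70), (263, 70), (265, 73), (267, 70), (269, 73), (271, 89), (273, 107), (275, 135), (277, 132), (279, 132), (281, 134), (283, 134), (285, 137), (287, 110), (289, 150), (291, 148), (293, 150), (295, 150)]
col [(186, 148), (188, 147), (190, 147), (192, 148), (194, 143), (196, 110), (198, 110), (200, 131), (202, 122), (204, 23), (206, 26), (208, 105), (210, 132), (212, 112), (214, 85), (216, 72), (218, 72), (220, 71), (222, 70), (224, 78), (226, 115), (228, 99), (230, 96), (232, 98), (234, 115), (236, 133), (238, 106), (240, 26), (242, 25), (244, 96), (246, 129), (248, 104), (250, 199), (252, 190), (254, 175), (256, 173)]
[array([234.3, 222.4]), array([288.1, 222.5]), array([261.1, 249.3]), array([261.2, 195.5])]
rot/2 [-0.001   -0.0993  -0.00055] then shift [ 2.881 -0.477  0.073]
```

The cover reads columns 236–288 and rows 195–249, against a predicted 234–288 and 195–249. The stack is therefore complete, flat and at full height. Now to the crank.

```bash

python3 -m creep '[{"grip":0.25,"delta_pos":[0,0,0],"rotation":[-0.002,-0.199,-0.001]},{"grip":0.25,"delta_pos":[0,0,0],"rotation":[-0.002,-0.199,-0.001]},{"grip":0.25,"delta_pos":[0,0,0],"rotation":[-0.002,-0.199,-0.001]}]'|grep -E 'tool|ori'
for i in 1 2 3; do python3 -m creep '[{"grip":0.25,"delta_pos":[0.96,-0.16,0.02],"rotation":[0,0,0]},{"grip":0.25,"delta_pos":[0.96,-0.16,0.02],"rotation":[0,0,0]},{"grip":0.25,"delta_pos":[0.96,-0.16,0.02],"rotation":[0,0,0]}]'|grep tool; done
python3 -m creep '[{"grip":0.25,"delta_pos":[0,0,0.7],"rotation":[0,0,0]},{"grip":0.25,"delta_pos":[0,0,0.7],"rotation":[0,0,0]},{"grip":0.25,"delta_pos":[0,0,0.7],"rotation":[0,0,0]},{"grip":0.25,"delta_pos":[0,0,0.7],"rotation":[0,0,0]}]'|grep tool
python3 - <<'E'
from h import *
np.set_printoptions(precision=4,suppress=True)
w=snap('wrist','w14.png'); b=snap('top','top14.png'); o=ctrl.get_obs()
m=(w['color'].max(2)<45).astype(np.uint8); m[232:]=0
n,l,st,c=cv2.connectedComponentsWithStats(m)
for i in range(1,n):
    if st[i,4]>60: print(st[i],c[i])
print(proj(w,[.5385,-.361,.125]),proj(w,[.5385,-.361,.083]),proj(w,[.494,-.361,.076]),o['tool_pos'],o['orientation'],o['clock'])
E
```

```text
tool_pos: [0.4905, -0.0743, 0.3059]
orientation: [179.9, 0.3, -90.2]
tool_pos: [0.5057, -0.1733, 0.3019]
tool_pos: [0.5219, -0.2688, 0.2995]
tool_pos: [0.5379, -0.3644, 0.2971]
tool_pos: [0.5382, -0.3608, 0.2303]
[244 171  23  32 388] [254.2732 184.4974]
[255.5529 197.2699] [255.564  182.1944] [304.9269 180.0731] [ 0.539  -0.3612  0.232 ] [179.9358  -0.144  -89.9594] 77.5
```

The crank grip's blob centres at (254,184), which puts the grip at about (0.5385, -0.3655), phase −5°. I need exactly 2.5 clockwise turns from here.

```bash

for i in 1 2; do python3 -m creep '[{"grip":0.25,"delta_pos":[0.02,0,0.59],"rotation":[0,0,0]},{"grip":0.25,"delta_pos":[0.02,0,0.59],"rotation":[0,0,0]},{"grip":0.25,"delta_pos":[0.02,0,0.59],"rotation":[0,0,0]}]'|grep -E 'tool|^force'; done
for i in 1 2 3; do python3 -m creep '[{"grip":1,"delta_pos":[0,0,0],"rotation":[0,0,0]},{"grip":1,"delta_pos":[0,0,0],"rotation":[0,0,0]},{"grip":1,"delta_pos":[0,0,0],"rotation":[0,0,0]}]'|grep -E 'tool|forc|open'; done
python3 - <<'E'
import numpy as np
for p0 in (-5,-95,-185,-275):
    r=[]
    for k in range(1,6):
        a,b=np.radians(p0),np.radians(p0-18*k)
        r.append([round(float(-.45*(np.sin(b)-np.sin(a))),3),round(float(-.45*(np.cos(b)-np.cos(a))),3),0])
    print(p0,r)
E
```

```text
tool_pos: [0.5373, -0.3631, 0.1709]
force: [-0.7, -0.7, 0.9]
tool_pos: [0.5378, -0.3656, 0.1129]
force: [0.6, -0.1, 0.7]
tool_pos: [0.5386, -0.3658, 0.1142]
force: [-0.2, 0.2, -0.1]
opening: 0.0473
gripper_force: 0.0
tool_pos: [0.5378, -0.3654, 0.1125]
force: [0.8, 0.1, 0.2]
opening: 0.0233
gripper_force: 0.0
tool_pos: [0.5394, -0.3656, 0.1126]
force: [5.6, 0.0, -2.2]
opening: 0.0173
gripper_force: 30.0
-5 [[0.137, 0.034, 0], [0.256, 0.109, 0], [0.347, 0.217, 0], [0.399, 0.347, 0], [0.409, 0.488, 0]]
-95 [[-0.034, 0.137, 0], [-0.109, 0.256, 0], [-0.217, 0.347, 0], [-0.347, 0.399, 0], [-0.488, 0.409, 0]]
-185 [[-0.137, -0.034, 0], [-0.256, -0.109, 0], [-0.347, -0.217, 0], [-0.399, -0.347, 0], [-0.409, -0.488, 0]]
-275 [[0.034, -0.137, 0], [0.109, -0.256, 0], [0.217, -0.347, 0], [0.347, -0.399, 0], [0.488, -0.409, 0]]
```

```bash

python3 -m creep '[{"grip":1,"delta_pos":[0.137,0.034,0],"rotation":[0,0,0]},{"grip":1,"delta_pos":[0.256,0.109,0],"rotation":[0,0,0]},{"grip":1,"delta_pos":[0.347,0.217,0],"rotation":[0,0,0]},{"grip":1,"delta_pos":[0.399,0.347,0],"rotation":[0,0,0]},{"grip":1,"delta_pos":[0.409,0.488,0],"rotation":[0,0,0]}]'|grep -E 'tool|^force|open'
python3 -m creep '[{"grip":1,"delta_pos":[-0.034,0.137,0],"rotation":[0,0,0]},{"grip":1,"delta_pos":[-0.109,0.256,0],"rotation":[0,0,0]},{"grip":1,"delta_pos":[-0.217,0.347,0],"rotation":[0,0,0]},{"grip":1,"delta_pos":[-0.347,0.399,0],"rotation":[0,0,0]},{"grip":1,"delta_pos":[-0.488,0.409,0],"rotation":[0,0,0]}]'|grep -E 'tool|^force|open'
python3 -m creep '[{"grip":1,"delta_pos":[-0.137,-0.034,0],"rotation":[0,0,0]},{"grip":1,"delta_pos":[-0.256,-0.109,0],"rotation":[0,0,0]},{"grip":1,"delta_pos":[-0.347,-0.217,0],"rotation":[0,0,0]},{"grip":1,"delta_pos":[-0.399,-0.347,0],"rotation":[0,0,0]},{"grip":1,"delta_pos":[-0.409,-0.488,0],"rotation":[0,0,0]}]'|grep -E 'tool|^force|open'
python3 -m creep '[{"grip":1,"delta_pos":[0.034,-0.137,0],"rotation":[0,0,0]},{"grip":1,"delta_pos":[0.109,-0.256,0],"rotation":[0,0,0]},{"grip":1,"delta_pos":[0.217,-0.347,0],"rotation":[0,0,0]},{"grip":1,"delta_pos":[0.347,-0.399,0],"rotation":[0,0,0]},{"grip":1,"delta_pos":[0.488,-0.409,0],"rotation":[0,0,0]}]'|grep -E 'tool|^force|open'
```

```text
tool_pos: [0.4901, -0.4086, 0.1126]
force: [2.8, -4.6, -2.4]
opening: 0.0173
tool_pos: [0.4497, -0.3576, 0.1126]
force: [13.0, -4.4, -13.1]
opening: 0.0175
tool_pos: [0.497, -0.3184, 0.1125]
force: [-4.1, -20.2, -4.8]
opening: 0.0175
tool_pos: [0.5395, -0.3655, 0.1125]
force: [3.2, 3.5, 1.5]
opening: 0.0177
```

Clean. One more full turn, then the half turn.

```bash

python3 -m creep '[{"grip":1,"delta_pos":[0.137,0.034,0],"rotation":[0,0,0]},{"grip":1,"delta_pos":[0.256,0.109,0],"rotation":[0,0,0]},{"grip":1,"delta_pos":[0.347,0.217,0],"rotation":[0,0,0]},{"grip":1,"delta_pos":[0.399,0.347,0],"rotation":[0,0,0]},{"grip":1,"delta_pos":[0.409,0.488,0],"rotation":[0,0,0]}]'|grep -E 'tool|^force|open'
python3 -m creep '[{"grip":1,"delta_pos":[-0.034,0.137,0],"rotation":[0,0,0]},{"grip":1,"delta_pos":[-0.109,0.256,0],"rotation":[0,0,0]},{"grip":1,"delta_pos":[-0.217,0.347,0],"rotation":[0,0,0]},{"grip":1,"delta_pos":[-0.347,0.399,0],"rotation":[0,0,0]},{"grip":1,"delta_pos":[-0.488,0.409,0],"rotation":[0,0,0]}]'|grep -E 'tool|^force|open'
python3 -m creep '[{"grip":1,"delta_pos":[-0.137,-0.034,0],"rotation":[0,0,0]},{"grip":1,"delta_pos":[-0.256,-0.109,0],"rotation":[0,0,0]},{"grip":1,"delta_pos":[-0.347,-0.217,0],"rotation":[0,0,0]},{"grip":1,"delta_pos":[-0.399,-0.347,0],"rotation":[0,0,0]},{"grip":1,"delta_pos":[-0.409,-0.488,0],"rotation":[0,0,0]}]'|grep -E 'tool|^force|open'
python3 -m creep '[{"grip":1,"delta_pos":[0.034,-0.137,0],"rotation":[0,0,0]},{"grip":1,"delta_pos":[0.109,-0.256,0],"rotation":[0,0,0]},{"grip":1,"delta_pos":[0.217,-0.347,0],"rotation":[0,0,0]},{"grip":1,"delta_pos":[0.347,-0.399,0],"rotation":[0,0,0]},{"grip":1,"delta_pos":[0.488,-0.409,0],"rotation":[0,0,0]}]'|grep -E 'tool|^force|open'
python3 -m creep '[{"grip":1,"delta_pos":[0.137,0.034,0],"rotation":[0,0,0]},{"grip":1,"delta_pos":[0.256,0.109,0],"rotation":[0,0,0]},{"grip":1,"delta_pos":[0.347,0.217,0],"rotation":[0,0,0]},{"grip":1,"delta_pos":[0.399,0.347,0],"rotation":[0,0,0]},{"grip":1,"delta_pos":[0.409,0.488,0],"rotation":[0,0,0]}]'|grep -E 'tool|^force|open'
python3 -m creep '[{"grip":1,"delta_pos":[-0.034,0.137,0],"rotation":[0,0,0]},{"grip":1,"delta_pos":[-0.109,0.256,0],"rotation":[0,0,0]},{"grip":1,"delta_pos":[-0.217,0.347,0],"rotation":[0,0,0]},{"grip":1,"delta_pos":[-0.347,0.399,0],"rotation":[0,0,0]},{"grip":1,"delta_pos":[-0.488,0.409,0],"rotation":[0,0,0]}]'|grep -E 'tool|^force|open'
python3 -m creep '[{"grip":1,"delta_pos":[0,0,0],"rotation":[0,0,0]},{"grip":1,"delta_pos":[0,0,0],"rotation":[0,0,0]},{"grip":1,"delta_pos":[0,0,0],"rotation":[0,0,0]}]'|grep -E 'tool|forc|open'
```

```text
tool_pos: [0.4897, -0.4087, 0.1125]
force: [2.1, -2.1, -1.4]
opening: 0.0173
tool_pos: [0.4497, -0.3579, 0.1127]
force: [13.6, -3.7, -13.0]
opening: 0.0172
tool_pos: [0.4968, -0.3185, 0.1125]
force: [-2.8, -17.6, -4.0]
opening: 0.0174
tool_pos: [0.5395, -0.3657, 0.1125]
force: [3.6, 2.9, 1.0]
opening: 0.0174
tool_pos: [0.4895, -0.4087, 0.1125]
force: [2.9, -0.5, 0.4]
opening: 0.0173
tool_pos: [0.4497, -0.3581, 0.1127]
force: [13.3, -4.2, -11.7]
opening: 0.017
tool_pos: [0.4499, -0.3577, 0.1126]
force: [7.4, 0.7, -4.8]
opening: 0.0174
gripper_force: 30.0
```

```bash

python3 -m creep '[{"grip":0.3,"delta_pos":[0,0,0],"rotation":[0,0,0]},{"grip":0.3,"delta_pos":[0,0,0],"rotation":[0,0,0]},{"grip":0.3,"delta_pos":[0,0,0],"rotation":[0,0,0]},{"grip":0.3,"delta_pos":[0,0,0],"rotation":[0,0,0]},{"grip":0.3,"delta_pos":[0,0,0],"rotation":[0,0,0]}]'|grep -E 'tool|forc|open'
for i in 1 2; do python3 -m creep '[{"grip":0.3,"delta_pos":[0,0,-0.9],"rotation":[0,0,0]},{"grip":0.3,"delta_pos":[0,0,-0.9],"rotation":[0,0,0]},{"grip":0.3,"delta_pos":[0,0,-0.9],"rotation":[0,0,0]}]'|grep -E 'tool|^force'; done
for i in 1 2; do python3 -m creep '[{"grip":0.3,"delta_pos":[0.9,0.6,0],"rotation":[0,0,0]},{"grip":0.3,"delta_pos":[0.9,0.6,0],"rotation":[0,0,0]},{"grip":0.3,"delta_pos":[0.9,0.6,0],"rotation":[0,0,0]}]'|grep -E 'tool'; done
python3 - <<'E'
from h import *
np.set_printoptions(precision=4,suppress=True)
b=snap('top','top15.png');a=snap('scene','s15.png')
print(ctrl.get_obs()['clock'])
g=b['color'].astype(int).max(2)
for y in(208,210,234,236,238): x=(g[y]>165).nonzero()[0]; x=x[(x>255)&(x<370)]; print(y,x.min() if len(x) else None,x.max() if len(x) else None)
for nm,y0 in(('load',-.0771),('now',-.1821)): print(nm,[proj(b,[.490+dx,y0+dy,.042]).round(1) for dx,dy in((-.045,.045),(-.045,-.045))])
t=cv2.resize(b['color'][170:260,280:410][:,:,::-1],(520,360),interpolation=cv2.INTER_CUBIC)
s=cv2.resize(a['color'][150:250,110:270][:,:,::-1],(520,325)[:2],interpolation=cv2.INTER_CUBIC)
s=cv2.resize(s,(520,230));cv2.imwrite('pics/fin.png',np.vstack([t,s]))
E
```

```text
tool_pos: [0.4478, -0.3576, 0.1126]
force: [0.3, -0.0, -0.1]
opening: 0.0518
gripper_force: 0.0
tool_pos: [0.451, -0.3592, 0.2088]
force: [0.5, -0.2, 0.0]
tool_pos: [0.4506, -0.3589, 0.2992]
force: [0.1, 0.7, -0.2]
tool_pos: [0.3861, -0.45, 0.2927]
tool_pos: [0.3258, -0.5403, 0.2924]
86.1
208 311 324
210 309 323
234 309 313
236 309 339
238 309 339
load [array([268.4, 239.6]), array([301.7, 240.6])]
now [array([307.2, 240.8]), array([340.4, 241.8])]
```

View pics/fin.png

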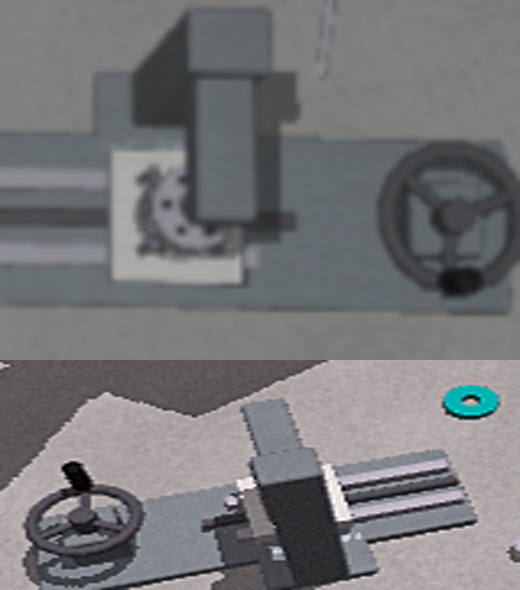

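The last view shows the nest plate under the press arm with the cover on top between the pins, and the crank grip now on the robot side (phase about 175°). I'll check the travel at sub-pixel level against the loading-end picture.

```bash
python3 - <<'E'
from h import *
from scipy.ndimage import gaussian_filter1d
E={}
for f in('top4','top15'):
    b=load(f+'.npz'); g=b['color'].astype(float).mean(2)[235:239].mean(0); d=np.diff(gaussian_filter1d(g,.8))
    lo,hi=((262,276),(294,308)) if f=='top4' else ((302,316),(332,346))
    r=[]
    for (p,q),sg in((lo,1),(hi,-1)):
        w=np.clip(sg*d[p:q],0,None)**2; r.append((w*(np.arange(p,q)+.5)).sum()/w.sum())
    E[f]=[onz(b,u,237,.042)[1] for u in r]; print(f,np.round(r,2),np.round(E[f],4),'width',np.ptp(E[f]))
print('travel',np.array(E['top4'])-np.array(E['top15']))
a=load('top14.npz');w=load('w14.npz')
E
```

```text
top4 [268.82 302.78] [-0.0331 -0.125 ] width 0.09194061139861878
top15 [307.76 339.8 ] [-0.1385 -0.2256] width 0.08708347969944205
travel [0.10543618 0.10057905]
```

```bash
python3 -c "
from plant import ctrl
print(ctrl.close_job())"
```

```text
the job is handed in; nothing more can be done
None
```

The cam pack is built and the job is handed in at about 86 s of the 210 s: hub, all three spacers and the cover are stacked between the pins, and the nest is cranked back 2.5 turns (about 105 mm measured) to stand under the plunger.

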